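# Load the guarded shaker with the sample jars

### The arm

A 6-joint arm with a two-finger parallel gripper is mounted at the origin on the work surface. World frame = base frame: x ahead of the robot, y to its left, z up, the work surface at z = 0. Lengths are in m, angles in rad, forces in N, time in s.
With the tool pointing down it reaches from about 0.3 to 0.875 m from the base axis. Payload 6.4 kg.
Tool frame: the origin (TCP) lies midway between the tips of the shut fingers; the grasp point (between the pads) lies 19 mm behind it; z points along the fingers, y is the direction in which the jaws open and shut (so a half turn about z gives the same grasp; the last joint's range is limited). The gripper opens to 85 mm and grips with 20 to 120 N. Pads are 22 mm wide; open, the fingers measure 114 mm over their backs; the gripper's body (76 mm by 85 mm) begins 54 mm behind the grasp point. The pads swing forward as they close: fully open they stand 13 mm farther back than shut.
Start: joints at [0.914, 0.181, 1.607, -0, 1.354, -0.206], TCP at [0.251, 0.518, 0.231] pointing down, gripper open.
Joint ranges: [-2.99, 2.99], [-0.89, 2.07], [0.3, 2.58], [-1.14, 4.28], [0, 2.63], [-3.12, 3.12]. Speed limits (rad/s): [2.57, 2.57, 3.01, 3.14, 3.14, 3.14].

### API

Orientations are given as a unit quaternion [w, x, y, z].
In Python, from bench import get_obs, camera, hand_in gives the robot as it stands.
- The arm moves only by the tool drive_tool, never from a script. Its argument "deltas" is a list of rows, each a list of 2 entries, a list of its own where there are three numbers: the shift along the world's x, y, z in m, then the turn about the world's z in rad. A call has 1 to 10 rows; each row shifts and turns the pose as measured when the row begins; what a row does not reach is not made up. A row lasts 1/10 s, in which the tool goes at most 50 mm and 8.59 degrees, less where a joint would pass 70% of its speed; a pose out of reach is approached as far as the arm can. A call is refused whole if a number of a shift passes 0.05 or a number of a turn 0.15, either way. A call with a gripper value outside its range is refused whole. "gripper" is the opening, from 0 (shut) to 1 (fully open), set as the call begins (left out, the last holds). The fingers move at their own pace and stop on an object; the grip force is fixed at half the most. Time passes only in rows, so rows that do not move let the fingers close. It gives the time, the measured TCP pose, the force and the opening at its end, in the units of the state.
- get_obs(): the state, without advancing time (a new reading comes with each control period).
- camera(name): name is "side" or "top" or "wrist"; returns a dict with "frame" (400x640x3 uint8, red, green, blue), "fx", "fy", "cx", "cy" (pixels), "eye" and "attitude" of the camera in the world. Camera axes: x right, y down, z forward; pixel columns grow to the right and rows downward; lengths in m; the calibration is good to about 2 mm. The wrist camera is an equidistant fisheye: a pixel r from the principal point sees the ray r / f radians off the axis. A picture is of the moment at which its call begins. There is no depth.
- hand_in(): hands the job in, once; it reports no verdict.
The state is a dict: "time_s": time; "q": joint angles; "dq": joint speeds; "joint_efforts": joint torques, N m; "eef_pos": TCP position; "eef_rot": TCP orientation; "wrist_force": force on the tool from outside, world axes, zero at the start; "torque": the same for the moment, N m; "opening": opening from 0.0 (shut) to 1.0 (fully open).
Only numpy, scipy, OpenCV 4.12 (cv2) and the standard library are available. Lean on these libraries where they do the work, as an engineer would, in place of code of your own. Each camera call takes 0.05 s, during which the arm holds its last target.

### The job

Put every squat sample jar from the carrier with the sliding clear cover upright on the black mat of the shaker: slide the cover back, lift the shaker's hinged clear guard and load all the jars, then lower the guard fully closed over them. Leave the empty carrier with its cover slid fully shut again, and do not disturb the other things on the bench.

Things in the scene. Friction and masses are not known exactly. Their poses are not given: they have to be found in the camera images.
- mat (a point): centre of the top face of the black mat of the benchtop shaker, 66 mm above the bench; x points to the back of the shaker (the guard's hinge), y to its left, z up. The mat's free area inside its thin steel rim is 150 mm (x) by 200 mm (y); the rim stands 7 mm above the mat. All of the open mat can be used for standing jars on. The white shaker base is 215 x 250 mm and its top is 60 mm above the bench. The shaker is fixed to the bench.
- guard (a joint): angle of the clear box-shaped guard over the mat, rad: 0 fully closed, grows as its front is lifted, stop at 1.6 (front face then points upward); opened to about 1.5 it leaves the whole mat clear from above, at 1.1 to 1.3 it still leans over the back of the mat. It may start slightly ajar. The hinge is stiff: about 4 N at the bar lifts it, it stays at any angle where it is left, and it must be brought down all the way by hand.
- guard_bar (a point): middle of the guard's handle: a round steel bar, 10 mm diameter, 110 mm long along the shaker's y, held 45 mm in front of the guard's front face by a post at each end. With the guard closed it is 117 mm above the bench and 220 mm in front of the hinge axis. It has the guard's axes, so it turns with it. The guard is 178 mm deep, 220 mm wide; its top is 136 mm above the bench when closed; the inside is 60 mm high.
- guard_hinge (a point): middle of the guard's fixed hinge axis, which lies along the shaker's y, 72 mm above the bench and 88 mm behind the centre of the mat; the bar moves on a circle of 225 mm radius about it, and when the guard is closed the bar is 220 mm in front of it and 45 mm above it.
- tray (a point): centre of the floor of the sample carrier's compartment, 6 mm above the bench; x points to the back of the carrier (the way the cover opens), y to its left, z up. The compartment is 90 mm (x) by 222 mm (y), with a lip 10 mm above its floor at front and back and full-height grey walls (58 mm above the bench) at its y ends. The jars stand here in a row along y. The carrier is grey, fixed to the bench, 236 mm long from 51 mm in front of this point.
- cover (a joint): position of the carrier's flat clear cover along its slide, m: 0 fully shut over the compartment, 0.125 fully open (slid to the back). It may start a little open. It stays where it is left and needs about 2 N to slide.
- cover_tab (a point): centre of the white upright finger tab on the cover: 12 mm thick along the slide (x), 60 mm wide (y), 26 mm high; this point is 71 mm above the bench, the cover's top face is 58 mm above the bench. It has the carrier's axes. It is 35 mm in front of the compartment's centre when the cover is shut. The cover is 104 mm (x) by 220 mm (y), 4 mm thick, its underside 54 mm above the bench.
- jar1_c (a point): squat sample jar, amber body and white cap, 44 mm diameter, 40 mm high, 70 g or so; the point is its centre, 20 mm above its foot. May be absent.
- jar2_c (a point): squat sample jar, amber body and white cap, 44 mm diameter, 40 mm high, 70 g or so; the point is its centre, 20 mm above its foot. May be absent.
- jar3_c (a point): squat sample jar, amber body and white cap, 44 mm diameter, 40 mm high, 70 g or so; the point is its centre, 20 mm above its foot. May be absent.
- jar4_c (a point): squat sample jar, amber body and white cap, 44 mm diameter, 40 mm high, 70 g or so; the point is its centre, 20 mm above its foot. May be absent.
- tall_bottle: tall capped amber bottle, 40 mm diameter, 95 mm high; origin at the centre of its underside; not part of the job, leave where it is
- vial: slim clear glass vial, 24 mm diameter, 50 mm high; origin at the centre of its underside; not part of the job, leave where it is
- counterweight: solid steel disc, 52 mm diameter, 30 mm high; origin at the centre of its underside; not part of the job, leave where it is
- beaker: glass beaker, 68 mm diameter, 85 mm high; origin at the centre of its underside; not part of the job, leave where it is
- dish: flat clear culture dish, 90 mm diameter, 16 mm high; origin at the centre of its underside; not part of the job, leave where it is

How it is judged:
By the outcome, as a careful person would: the job done as asked, in the order asked, and still so for the second after the job is handed in, with the robot touching nothing.
Of jar1, jar2, jar3, jar4 only 2 to 4 are there at a start; the rules pass over those that are not, and their reading is None.
At some moment in a run one of jar1, jar2, jar3, jar4 may be knocked a few centimetres aside while the robot is not near it.
It also fails if it takes over 210 s, if anything falls off the work surface, if the arm or the gripper's body presses on something with over 40 N, if the wrist force passes 120 N, or if a joint passes its speed limit or range.

## Working session

There is one attempt and no reset: what is moved stays moved. The work goes in short steps, Python scripts to look and compute and a tool call to move; the robot and the scene stay as the last step left them, time stands still between calls to the robot, and variables do not carry over. Pictures are saved under pics/ and viewed, and the job is handed in when it is done.

Besides the shell and the picture viewer there is one more tool, called by a JSON object that holds its "op" and its "data", one argument or row to a line. drive_tool: Moves the arm, as the interface text tells. Its arguments: {"type":"object","properties":{"deltas":{"type":"array","items":{"type":"array"}},"gripper":{"type":"number"}},"required":["deltas"]}

```bash
mkdir -p pics; ls; python3 - <<'E'
from bench import get_obs,camera
import cv2
print(get_obs())
for n in ("side","top","wrist"):
    c=camera(n); print(n,{k:v for k,v in c.items() if k!="frame"})
    cv2.imwrite(f"pics/{n}0.png",c["frame"][:,:,::-1])
E
```

```text
pics
{'time_s': 0.0, 'q': array([ 9.13678664e-01,  1.81580952e-01,  1.60802323e+00, -1.65038894e-05,
        1.35374905e+00, -2.06322753e-01]), 'dq': array([ 0.0004975 , -0.00084754,  0.00111094, -0.00012585,  0.00011078,
        0.00010254]), 'joint_efforts': array([ 5.91601711e-04, -4.44868934e+01, -3.51339233e+01, -1.36635035e-04,
        8.86003923e-03, -4.07378468e-05]), 'eef_pos': array([0.25017502, 0.51711394, 0.23035433]), 'eef_rot': array([-3.61025610e-04,  2.23491956e-01,  9.74705376e-01, -8.02892372e-04]), 'wrist_force': array([ 0.07032969, -0.43756961,  0.32444578]), 'torque': array([-0.04990734,  0.00901868,  0.03302061]), 'opening': 1.0010740237967908}
side {'fx': 391.5959402294716, 'fy': 391.5959402294716, 'cx': 325.71870544567554, 'cy': 196.0923351363669, 'eye': array([0.42404473, 0.66230507, 0.8816366 ]), 'attitude': array([ 0.03945278, -0.1208339 ,  0.92769505, -0.35103352])}
top {'fx': 424.1384918030566, 'fy': 424.1384918030566, 'cx': 318.8874796594087, 'cy': 200.71840169763536, 'eye': array([0.25954336, 0.00484881, 1.52158194]), 'attitude': array([ 0.07546678, -0.67867588,  0.72629033, -0.07877925])}
wrist {'fx': 309.70691628693146, 'fy': 309.70691628693146, 'cx': 321.08314596852404, 'cy': 198.73732004702595, 'eye': array([0.17890528, 0.55151916, 0.37234351]), 'attitude': array([0.13254962, 0.83714392, 0.52433937, 0.08178556])}
```

View pics/side0.png

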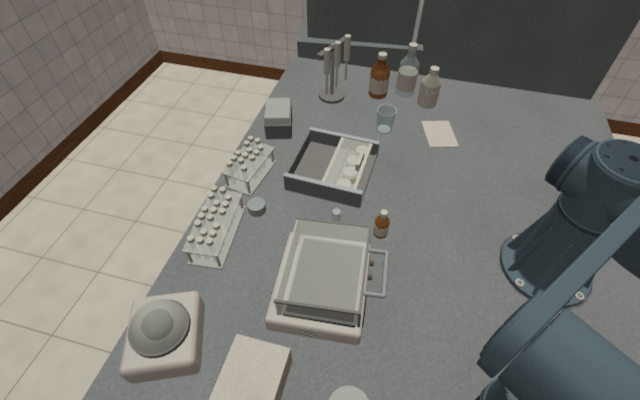

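View pics/top0.png

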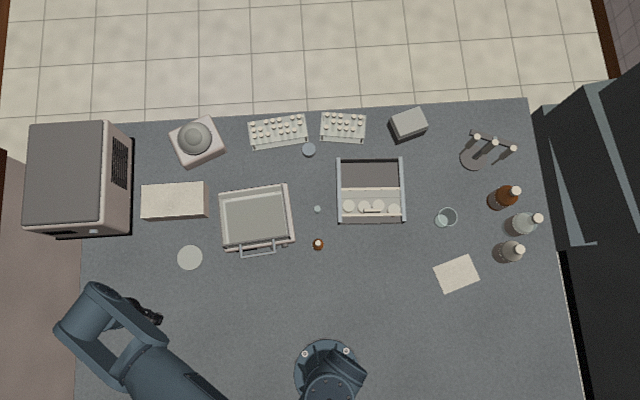

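View pics/wrist0.png

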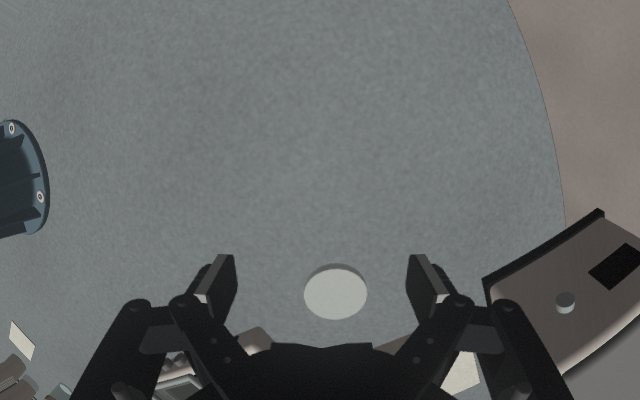

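```bash
cat > h.py <<'E'
import numpy as np, cv2
from scipy.spatial.transform import Rotation as R
from bench import get_obs,camera
def rot(q): return R.from_quat([q[1],q[2],q[3],q[0]]).as_matrix()
def ray(c,u,v,fish=False):
    x=(u-c["cx"])/c["fx"]; y=(v-c["cy"])/c["fy"]
    if fish:
        r=np.hypot(x,y); s=np.sin(r)/r if r>1e-9 else 1
        d=np.array([x*s,y*s,np.cos(r)])
    else:
        d=np.array([x,y,1.]); d/=np.linalg.norm(d)
    return rot(c["attitude"])@d
def onz(c,u,v,z,fish=False):
    d=ray(c,u,v,fish); e=np.array(c["eye"]); return e+d*(z-e[2])/d[2]
def proj(c,p,fish=False):
    d=rot(c["attitude"]).T@(np.array(p)-c["eye"])
    if fish:
        r=np.arctan2(np.hypot(d[0],d[1]),d[2]); n=np.hypot(d[0],d[1])
        d=np.array([d[0]/n*r,d[1]/n*r,1])
    return np.array([c["cx"]+c["fx"]*d[0]/d[2],c["cy"]+c["fy"]*d[1]/d[2]])
def tri(c1,p1,f1,c2,p2,f2):
    d1=ray(c1,*p1,f1);d2=ray(c2,*p2,f2)
    A=np.stack([d1,-d2],1); t=np.linalg.lstsq(A,c2["eye"]-c1["eye"],rcond=None)[0]
    a=c1["eye"]+d1*t[0]; b=c2["eye"]+d2*t[1]; return (a+b)/2,np.linalg.norm(a-b)
def crop(c,name,x0,y0,x1,y1,s):
    im=cv2.resize(c["frame"][y0:y1,x0:x1,::-1],None,fx=s,fy=s,interpolation=cv2.INTER_CUBIC)
    cv2.imwrite("pics/"+name,im)
E
python3 - <<'E'
from h import *
c=camera("top"); crop(c,"topA.png",200,135,460,275,3)
c=camera("side"); crop(c,"sideA.png",230,90,430,345,2.3)
c=camera("wrist"); print(proj(c,get_obs()["eef_pos"],True))
E
```

```text
[322.19398207 259.54572892]
```

View pics/topA.png

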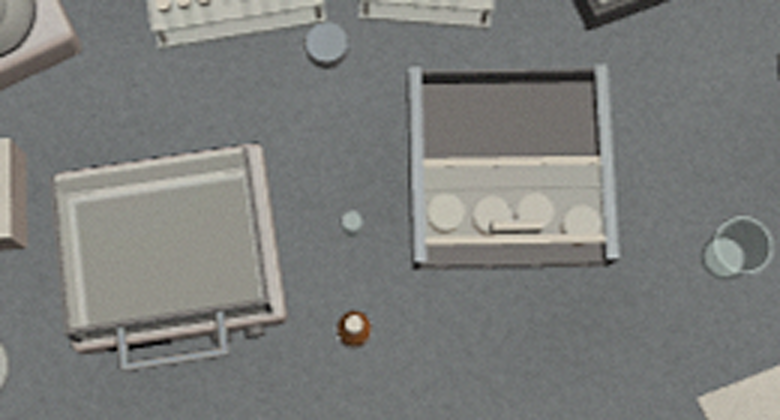

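View pics/sideA.png

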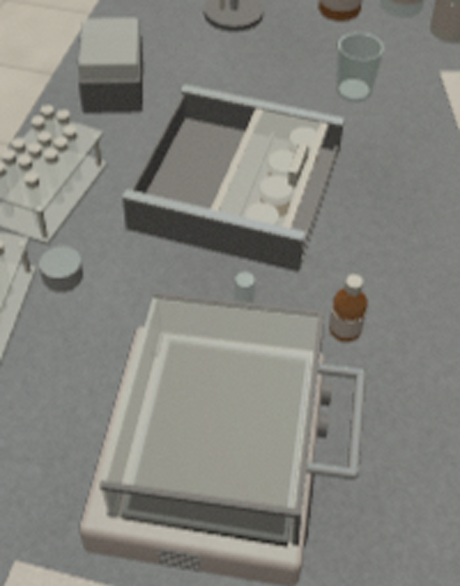

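```bash
python3 - <<'E'
from h import *
c=camera("top")
def T(u,v,z): 
    p=onz(c,200+u/3,135+v/3,z); return p.round(4)[:2]
print("carrier z58: FL,BL,FR,BR",T(416,267,.058),T(410,68,.058),T(618,258,.058),T(607,66,.058))
print("tab top ends z84",T(490,226,.084),T(545,226,.084))
print("cover front edge z58",T(426,240,.058),T(605,240,.058), "back",T(424,160,.058),T(600,160,.058))
print("jars cap z46",[T(*p,.046) for p in [(446,212),(492,215),(535,211),(581,222)]])
print("bar corners z117",T(124,366,.117),T(226,352,.117))
print("guard top z136 rough BL BR",T(56,175,.136),T(258,147,.136))
s=camera("side")
def S(u,v): return (230+u/2.3,90+v/2.3)
# side image: bar ends
for a,b in [((226,352),(362,370)),((124,366),(356,473))]:
    print(tri(c,(200+a[0]/3,135+a[1]/3),False,s,S(*b),False))
print("tall bottle",T(353,325,.095),"vial",T(352,222,.05))
# tab in side view
for a,b in [((490,226),(294,184)),((545,226),(304,147))]:
    print(tri(c,(200+a[0]/3,135+a[1]/3),False,s,S(*b),False))
E
```

```text
carrier z58: FL,BL,FR,BR [ 0.4964 -0.0764] [ 0.7389 -0.088 ] [ 0.491  -0.3121] [ 0.7253 -0.3251]
tab top ends z84 [ 0.5341 -0.1637] [ 0.5298 -0.2268]
cover front edge z58 [ 0.5275 -0.0906] [ 0.5133 -0.2993] back [ 0.6238 -0.0958] [ 0.6096 -0.304 ]
jars cap z46 [array([ 0.5617, -0.1177]), array([ 0.5544, -0.1717]), array([ 0.5557, -0.2229]), array([ 0.5388, -0.2759])]
bar corners z117 [0.3989 0.2555] [0.4066 0.1429]
guard top z136 rough BL BR [0.6152 0.3222] [0.6322 0.0947]
(array([0.40498215, 0.14198575, 0.12746095]), np.float64(0.0010887020113278846))
(array([0.39534354, 0.2540575 , 0.12756721]), np.float64(0.0050307223025075))
tall bottle [0.4295 0.0013] vial [ 0.5564 -0.0057]
(array([ 0.53472527, -0.16610843,  0.06031862]), np.float64(0.007611420971611316))
(array([ 0.53180775, -0.22926259,  0.06833922]), np.float64(0.0017813325080428028))
```

{"op": "drive_tool", "data": {
  "deltas": [
    [[0.014,-0.03,0.01],-0.06],
    [[0.014,-0.035,0.01],-0.06],
    [[0.014,-0.035,0.01],-0.06],
    [[0.014,-0.035,0.01],-0.06],
    [[0.014,-0.035,0.01],-0.06],
    [[0.014,-0.035,0.01],-0.06],
    [[0.014,-0.035,0.01],-0.06],
    [[0.014,-0.035,0.01],-0.06],
    [[0.014,-0.035,0],-0.06],
    [[0.014,-0.035,0],-0.06]
  ]
}}

```text
time_s: 1.4
eef_pos: [0.3912, 0.1626, 0.3145]
eef_rot: [0.001, 0.508, 0.862, 0.001]
wrist_force: [0.9, -0.2, 0.5]
opening: 0.998
```

```bash
python3 - <<'E'
from h import *
c=camera("wrist"); cv2.imwrite("pics/w1.png",c["frame"][:,:,::-1]); print(c["eye"])
E
```

```text
[0.35220725 0.23144999 0.45630972]
```

View pics/w1.png

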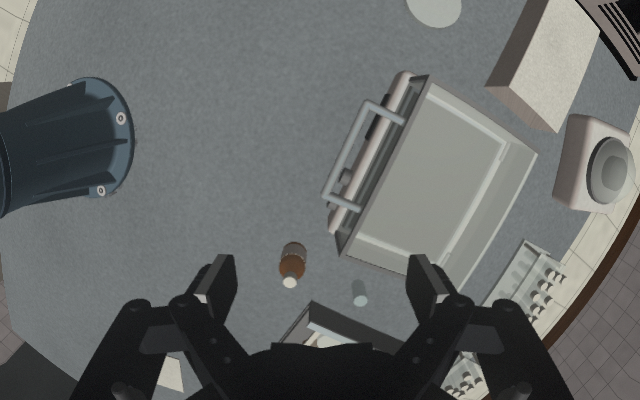

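{"op": "drive_tool", "data": {
  "deltas": [
    [[0.01,-0.035,0],-0.06],
    [[0.01,-0.035,0],-0.06],
    [[0.01,-0.035,0],-0.06],
    [[0.01,-0.035,0],-0.06],
    [[0.01,-0.035,0],-0.06],
    [[0.01,-0.035,0],-0.06],
    [[0.01,-0.035,0],-0.06],
    [[0.01,-0.035,0],-0.06],
    [[0.01,-0.035,0],-0.06],
    [[0,0,0],0]
  ]
}}

```text
time_s: 2.45
eef_pos: [0.4856, -0.1706, 0.3161]
eef_rot: [0.006, 0.729, 0.684, 0.001]
wrist_force: [1.1, 0.6, -0.6]
opening: 0.994
```

```bash
python3 - <<'E'
from h import *
c=camera("wrist"); cv2.imwrite("pics/w2.png",c["frame"][:,:,::-1]); print(c["eye"])
E
```

```text
[ 0.48934805 -0.09081716  0.45743475]
```

View pics/w2.png

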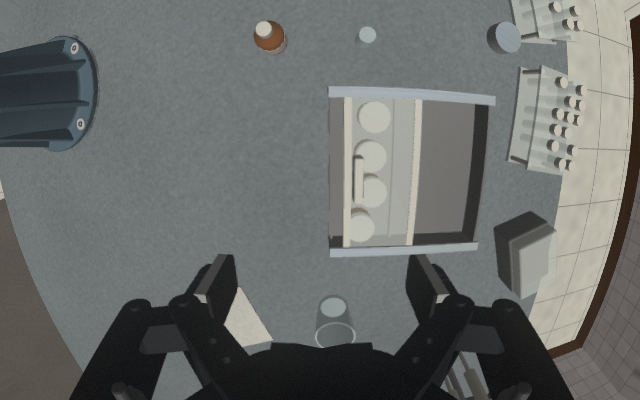

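```bash
python3 - <<'E'
from h import *
c=camera("wrist"); crop(c,"w2c.png",310,70,510,270,3)
E
```

```text
(no output)
```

View pics/w2c.png

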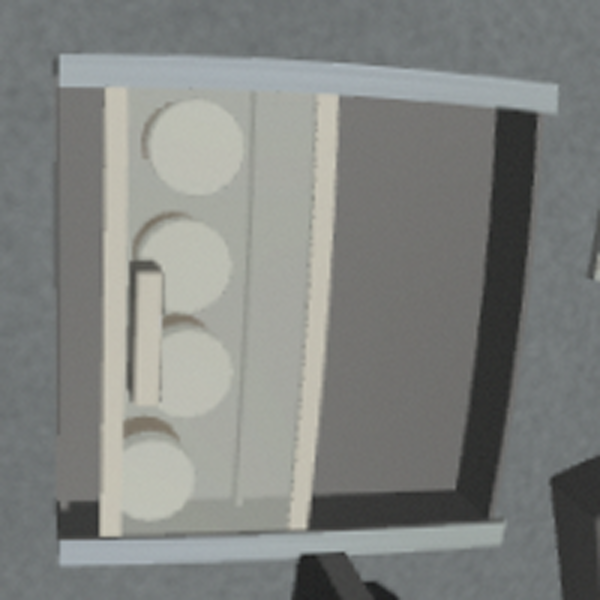

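```bash
python3 - <<'E'
from h import *
c=camera("wrist")
def W(u,v,z): return onz(c,310+u/3,70+v/3,z,True).round(4)[:2]
print("walls FL BL FR BR",W(59,54,.058),W(557,84,.058),W(60,565,.058),W(504,522,.058))
print("tab top corners",W(138,272,.084),W(163,270,.084),W(135,405,.084),W(160,405,.084))
print("cover FL BL FR BR",W(105,87,.058),W(338,94,.058),W(99,536,.058),W(306,528,.058))
print("jars",[W(*p,.046) for p in [(196,148),(185,262),(183,370),(150,478)]])
E
```

```text
walls FL BL FR BR [ 0.5031 -0.0732] [ 0.7396 -0.0852] [ 0.4907 -0.3127] [ 0.728  -0.3113]
tab top corners [ 0.5296 -0.1645] [ 0.54   -0.1642] [ 0.5266 -0.2224] [ 0.5374 -0.2231]
cover FL BL FR BR [ 0.5218 -0.0884] [ 0.6251 -0.0933] [ 0.5104 -0.298 ] [ 0.6142 -0.3025]
jars [array([ 0.562 , -0.1171]), array([ 0.5555, -0.1688]), array([ 0.5536, -0.2202]), array([ 0.537 , -0.2743])]
```

{"op": "drive_tool", "data": {
  "deltas": [
    [[0.012,-0.006,-0.02],0.01],
    [[0.012,-0.006,-0.03],0],
    [[0.012,-0.006,-0.03],0],
    [[0.012,-0.005,-0.03],0],
    [[0,0,-0.03],0],
    [[0,0,-0.03],0],
    [[0,0,-0.02],0],
    [[0,0,-0.01],0],
    [[0,0,0],0]
  ],
  "gripper": 0.5
}}

```text
time_s: 3.5
eef_pos: [0.5352, -0.1754, 0.1146]
eef_rot: [0.008, 0.716, 0.698, 0.003]
wrist_force: [0.1, 0.4, 0.1]
opening: 0.498
```

{"op": "drive_tool", "data": {
  "deltas": [
    [[0,-0.01,-0.01],-0.025],
    [[-0.002,-0.008,-0.01],0],
    [[0,0,-0.01],0],
    [[0,0,-0.01],0],
    [[0,0,0],0]
  ]
}}

```text
time_s: 4.0
eef_pos: [0.5353, -0.1957, 0.0755]
eef_rot: [0.012, 0.725, 0.688, 0.004]
wrist_force: [-0.4, 0.1, -0.1]
opening: 0.497
```

{"op": "drive_tool", "data": {
  "deltas": [
    [[-0.002,0.001,-0.01],0],
    [[0,0,0],0]
  ]
}}

```text
time_s: 4.2
eef_pos: [0.5331, -0.1947, 0.0646]
eef_rot: [0.012, 0.725, 0.688, 0.004]
wrist_force: [-1.0, 0.4, -0.6]
opening: 0.503
```

{"op": "drive_tool", "data": {
  "deltas": [
    [[0,0,0],0],
    [[0,0,0],0],
    [[0,0,0],0],
    [[0,0,0],0],
    [[0,0,0],0]
  ],
  "gripper": 0.0
}}

```text
time_s: 4.7
eef_pos: [0.5333, -0.1947, 0.0649]
eef_rot: [0.012, 0.725, 0.689, 0.004]
wrist_force: [1.0, -1.5, -2.2]
opening: 0.12
```

{"op": "drive_tool", "data": {
  "deltas": [
    [[0.015,-0.001,0],0],
    [[0.015,-0.001,0],0],
    [[0.015,-0.001,0],0],
    [[0.015,-0.001,0],0],
    [[0.015,-0.001,0],0],
    [[0.015,0,0],0],
    [[0.01,0,0],0],
    [[0,0,0],0]
  ]
}}

```text
time_s: 5.5
eef_pos: [0.6331, -0.1998, 0.0649]
eef_rot: [0.009, 0.725, 0.689, 0.001]
wrist_force: [1.3, -0.9, 0.3]
opening: 0.123
```

{"op": "drive_tool", "data": {
  "deltas": [
    [[0.005,0,0],0],
    [[0.003,0,0],0],
    [[0,0,0],0]
  ]
}}

```text
time_s: 5.8
eef_pos: [0.6376, -0.2001, 0.065]
eef_rot: [0.006, 0.725, 0.689, -0.001]
wrist_force: [1.3, -1.1, -1.9]
opening: 0.121
```

{"op": "drive_tool", "data": {
  "deltas": [
    [[0.003,0,0],0],
    [[0,0,0],0]
  ]
}}

```text
time_s: 6.0
eef_pos: [0.6376, -0.2001, 0.065]
eef_rot: [0.003, 0.725, 0.689, -0.003]
wrist_force: [1.7, -1.2, -3.5]
opening: 0.121
```

{"op": "drive_tool", "data": {
  "deltas": [
    [[0,0,0],0],
    [[0,0,0],0],
    [[0,0,0.02],0],
    [[0,0,0.03],0],
    [[0,0,0.04],0],
    [[-0.01,0.02,0.04],0],
    [[-0.02,0.03,0.04],0.02],
    [[-0.02,0.04,0.02],0.02],
    [[-0.02,0.04,0.02],0.02],
    [[-0.02,0.04,0.02],0.02]
  ],
  "gripper": 0.4
}}

```text
time_s: 7.0
eef_pos: [0.5468, -0.0285, 0.2963]
eef_rot: [0.002, 0.698, 0.716, -0.0]
wrist_force: [1.7, 0.2, 0.6]
opening: 0.402
```

{"op": "drive_tool", "data": {
  "deltas": [
    [[-0.02,0.04,0.01],0.02],
    [[-0.02,0.04,0.01],0.02],
    [[-0.02,0.04,0.01],0],
    [[-0.02,0.04,0.01],0],
    [[-0.02,0.03,0],0],
    [[-0.02,0,0],0],
    [[0,0,0],0]
  ]
}}

```text
time_s: 7.7
eef_pos: [0.4207, 0.1758, 0.346]
eef_rot: [0.007, 0.68, 0.733, 0.008]
wrist_force: [0.1, 0.1, -0.3]
opening: 0.403
```

```bash
python3 - <<'E'
from h import *
c=camera("wrist"); crop(c,"w3.png",0,0,640,400,1.25); print(c["eye"], get_obs()["eef_rot"])
E
```

```text
[0.41158599 0.25393632 0.48796849] [0.00668559 0.68004562 0.7330875  0.0087168 ]
```

View pics/w3.png

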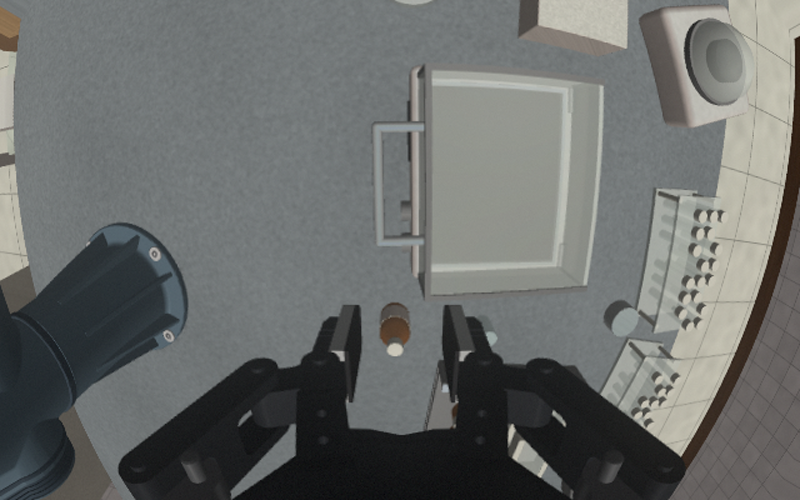

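```bash
python3 - <<'E'
from h import *
c=camera("wrist"); s=camera("side")
crop(c,"w3c.png",290,40,500,250,3.7); crop(s,"s3c.png",250,190,410,350,3.7)
E
```

```text
(no output)
```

View pics/w3c.png

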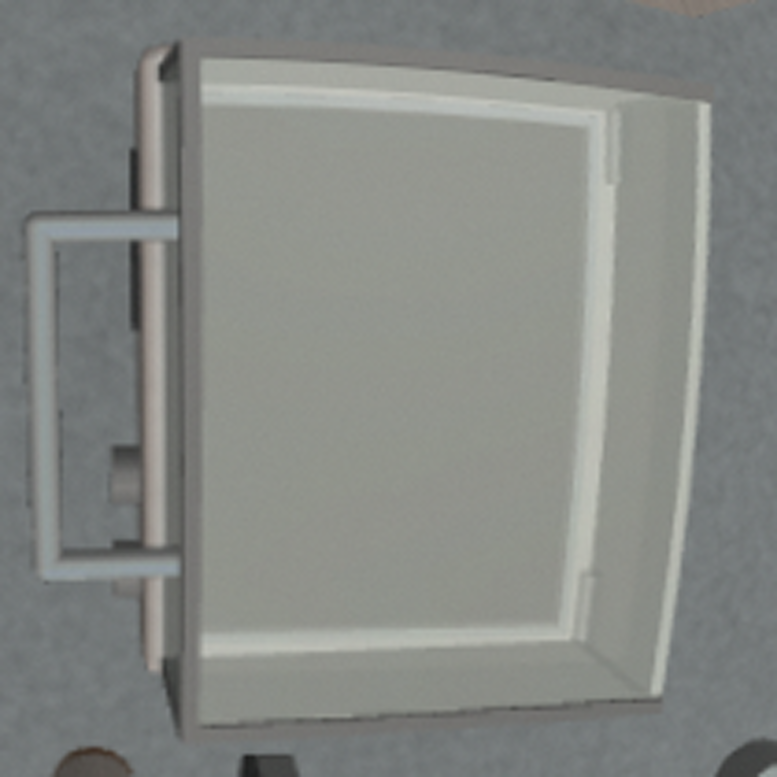

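View pics/s3c.png

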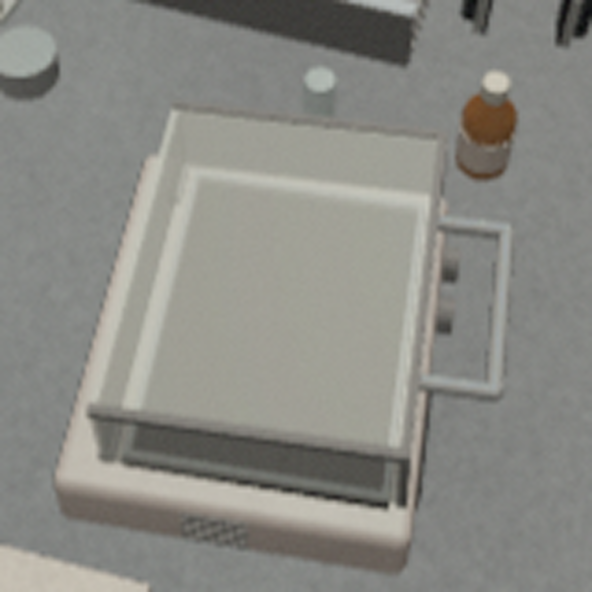

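```bash
python3 - <<'E'
from h import *
c=camera("wrist"); s=camera("side")
w=lambda u,v:(290+u/3.7,40+v/3.7)
q=lambda u,v:(250+u/3.7,190+v/3.7)
for n,a,b in [("bar L end",(38,226),(493,388)),("bar R end",(50,565),(504,228)),
  ("guard top BL",(705,103),(92,411)),("guard top BR",(655,697),(172,110)),
  ("guard top FL",(182,44),(407,455)),("guard top FR",(186,735),(440,136)),
  ("mat BL",(590,127),(125,408)),("mat BR",(562,626),(190,182))]:
    p,e=tri(c,w(*a),True,s,q(*b),False); print(n,p.round(4),round(e,4))
m=lambda u,v,z:onz(c,*w(u,v),z,True).round(4)[:2]
print("matBL,BR z66", m(590,127,.066),m(562,626,.066), "front L R pts", m(210,108,.066),m(210,637,.066))
print("bar z.117/.127",m(38,226,.122),m(50,565,.122))
print("base side: FR-ish front top",onz(s,*q(405,560),.06),onz(s,*q(60,480),.06))
E
```

```text
bar L end [0.3967 0.2524 0.1252] 0.001
bar R end [0.4071 0.1419 0.1232] 0.0009
guard top BL [0.6146 0.3233 0.1262] 0.0058
guard top BR [0.6336 0.1079 0.1265] 0.0031
guard top FL [0.4361 0.3112 0.1393] 0.0011
guard top FR [0.458  0.0841 0.126 ] 0.0002
mat BL [0.5948 0.3079 0.0956] 0.014
mat BR [0.6245 0.1086 0.0498] 0.0047
matBL,BR z66 [0.6007 0.3141] [0.6188 0.1124] front L R pts [0.4533 0.3005] [0.4709 0.0991]
bar z.117/.127 [0.3971 0.2524] [0.4075 0.1415]
base side: FR-ish front top [0.42550505 0.33616575 0.06      ] [0.63186602 0.34180969 0.06      ]
```

{"op": "drive_tool", "data": {
  "deltas": [
    [[-0.01,0.01,-0.03],0.015],
    [[-0.009,0.011,-0.03],0],
    [[0,0,-0.03],0],
    [[0,0,-0.03],0],
    [[0,0,-0.03],0],
    [[0,0,-0.02],0],
    [[0,0,0],0]
  ]
}}

```text
time_s: 8.65
eef_pos: [0.4083, 0.1906, 0.1683]
eef_rot: [0.006, 0.68, 0.733, 0.008]
wrist_force: [0.0, -0.6, 0.5]
opening: 0.399
```

{"op": "drive_tool", "data": {
  "deltas": [
    [[-0.006,0.006,0],0.02],
    [[0,0,-0.02],0],
    [[0,0,-0.02],0],
    [[0,0,-0.02],0],
    [[0,0,0],0]
  ]
}}

```text
time_s: 9.15
eef_pos: [0.4071, 0.1976, 0.1126]
eef_rot: [0.009, 0.672, 0.74, 0.011]
wrist_force: [-0.1, 0.1, -0.1]
opening: 0.401
```

{"op": "drive_tool", "data": {
  "deltas": [
    [[-0.005,0,-0.004],0],
    [[0,0,0],0]
  ]
}}

```text
time_s: 9.35
eef_pos: [0.4035, 0.1982, 0.111]
eef_rot: [0.01, 0.672, 0.74, 0.013]
wrist_force: [0.1, 0.2, 1.0]
opening: 0.4
```

{"op": "drive_tool", "data": {
  "deltas": [
    [[0,0,0],0],
    [[0,0,0],0],
    [[0,0,0],0],
    [[0,0,0],0],
    [[0,0,0],0]
  ],
  "gripper": 0.0
}}

```text
time_s: 9.85
eef_pos: [0.4018, 0.1983, 0.1127]
eef_rot: [0.009, 0.672, 0.74, 0.012]
wrist_force: [0.1, -0.3, -3.6]
opening: 0.09
```

{"op": "drive_tool", "data": {
  "deltas": [
    [[0.006,0.001,0.021],0],
    [[0.008,0.001,0.021],0],
    [[0.01,0.001,0.02],0],
    [[0.012,0.001,0.019],0],
    [[0,0,0],0]
  ]
}}

```text
time_s: 10.35
eef_pos: [0.4411, 0.2016, 0.196]
eef_rot: [0.011, 0.673, 0.74, 0.013]
wrist_force: [-2.5, -0.1, 2.6]
opening: 0.089
```

{"op": "drive_tool", "data": {
  "deltas": [
    [[0.014,0.001,0.0175],0],
    [[0.016,0.0015,0.016],0],
    [[0.0175,0.0015,0.014],0],
    [[0.0185,0.0015,0.012],0],
    [[0.02,0.002,0.01],0],
    [[0,0,0],0]
  ]
}}

```text
time_s: 10.95
eef_pos: [0.5187, 0.2084, 0.2624]
eef_rot: [0.003, 0.672, 0.74, 0.004]
wrist_force: [3.2, 1.7, -1.7]
opening: 0.087
```

{"op": "drive_tool", "data": {
  "deltas": [
    [[0.0205,0.002,0.009],0],
    [[0.021,0.002,0.007],0],
    [[0.022,0.002,0.005],0],
    [[0.022,0.002,0.0025],0],
    [[0.022,0.002,0.0005],0],
    [[0.0,0,0],0]
  ]
}}

```text
time_s: 11.55
eef_pos: [0.6212, 0.2172, 0.2881]
eef_rot: [0.0, 0.672, 0.741, -0.002]
wrist_force: [3.0, 0.7, 1.8]
opening: 0.083
```

{"op": "drive_tool", "data": {
  "deltas": [
    [[0.02,0.002,-0.001],0],
    [[0.016,0.0015,-0.0015],0],
    [[0.004,0,-0.0005],0],
    [[0,0,0],0]
  ]
}}

```text
time_s: 11.95
eef_pos: [0.6593, 0.2205, 0.2842]
eef_rot: [-0.0, 0.672, 0.741, -0.004]
wrist_force: [0.9, 0.1, 4.1]
opening: 0.083
```

{"op": "drive_tool", "data": {
  "deltas": [
    [[0,0,0],0],
    [[0,0,0],0],
    [[0,0,0.02],0],
    [[0,0,0.03],0],
    [[0,0,0.03],0],
    [[-0.02,-0.02,0.01],0],
    [[-0.03,-0.04,0],-0.02],
    [[-0.03,-0.04,0],-0.02],
    [[-0.02,-0.04,0],-0.02],
    [[0,0,0],0]
  ],
  "gripper": 0.4
}}

```text
time_s: 12.95
eef_pos: [0.5468, 0.0777, 0.3692]
eef_rot: [-0.004, 0.692, 0.722, -0.009]
wrist_force: [0.2, 0.7, -0.2]
opening: 0.401
```

```bash
python3 - <<'E'
from h import *
c=camera("wrist"); s=camera("side")
cv2.imwrite("pics/w4.png",c["frame"][:,:,::-1]); crop(s,"s4.png",230,90,430,345,2.3)
E
```

```text
(no output)
```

View pics/w4.png

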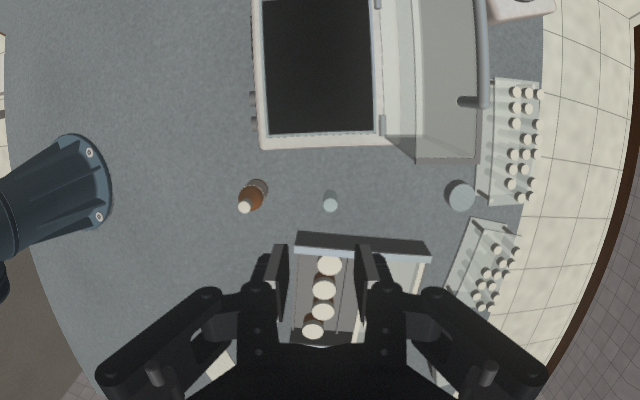

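View pics/s4.png

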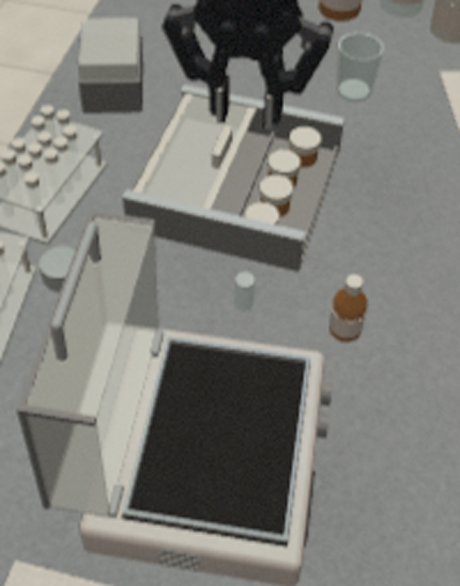

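```bash
cat > jars.py <<'E'
from h import *
def jars(z=.046,x0=.48,x1=.62,y0=-.33,y1=-.06):
    # white caps in the carrier compartment seen from the side cam
    s=camera("side"); f=s["frame"].astype(int)
    m=((f.min(2)>175)&(f.max(2)-f.min(2)<45)).astype(np.uint8)
    n,l,st,ce=cv2.connectedComponentsWithStats(m)
    for i in range(1,n):
        if st[i,4]<40: continue
        p=onz(s,*ce[i],z)
        if x0<p[0]<x1 and y0<p[1]<y1: print(p.round(4),st[i,4],ce[i].round(1))
E
python3 - <<'E'
from jars import *
jars()
s=camera("side"); w=camera("wrist")
for c,fi,roi in((s,False,(280,230,380,330)),(w,True,(250,0,400,150))):
    f=c["frame"]; m=(f.max(2)<60).astype(np.uint8); k=np.zeros_like(m); x0,y0,x1,y1=roi; k[y0:y1,x0:x1]=1; m*=k
    n,l,st,ce=cv2.connectedComponentsWithStats(m); i=1+st[1:,4].argmax()
    cn=max(cv2.findContours((l==i).astype(np.uint8),0,2)[0],key=cv2.contourArea)
    b=cv2.approxPolyDP(cn,6,True)[:,0]; 
    print([(tuple(int(v) for v in p),onz(c,*p,.066,fi).round(4)[:2].tolist()) for p in b])
E
```

```text
[ 0.538  -0.2752  0.046 ] 71 [362.2 149.2]
[ 0.5568 -0.2211  0.046 ] 80 [352.9 159.4]
[ 0.5561 -0.1702  0.046 ] 87 [349.6 170.7]
[((304, 240), [0.6115, 0.122]), ((287, 310), [0.5939, 0.3113]), ((352, 321), [0.4499, 0.2992]), ((361, 248), [0.4677, 0.1084])]
[((262, 5), [0.4487, 0.3014]), ((268, 136), [0.465, 0.106]), ((370, 132), [0.6122, 0.1187]), ((365, 0), [0.5952, 0.3136])]
```

{"op": "drive_tool", "data": {
  "deltas": [
    [[0.003,-0.03,-0.02],-0.01],
    [[0.003,-0.04,-0.03],-0.01],
    [[0.003,-0.04,-0.04],-0.01],
    [[0.003,-0.04,-0.04],0],
    [[0.003,-0.03,-0.03],0],
    [[0,-0.015,-0.03],0],
    [[0,0,-0.01],0],
    [[0,0,0],0]
  ],
  "gripper": 0.65
}}

```text
time_s: 14.0
eef_pos: [0.568, -0.1012, 0.1694]
eef_rot: [-0.004, 0.695, 0.719, -0.006]
wrist_force: [-0.1, 0.1, -0.4]
opening: 0.65
```

```bash
python3 - <<'E'
from jars import *
jars()
c=camera("wrist");cv2.imwrite("pics/w5.png",c["frame"][:,:,::-1])
E
```

```text
[ 0.5331 -0.2737  0.046 ] 45 [363.6 149.8]
[ 0.5566 -0.2193  0.046 ] 69 [352.8 159.8]
[ 0.5558 -0.1702  0.046 ] 86 [349.7 170.7]
```

View pics/w5.png

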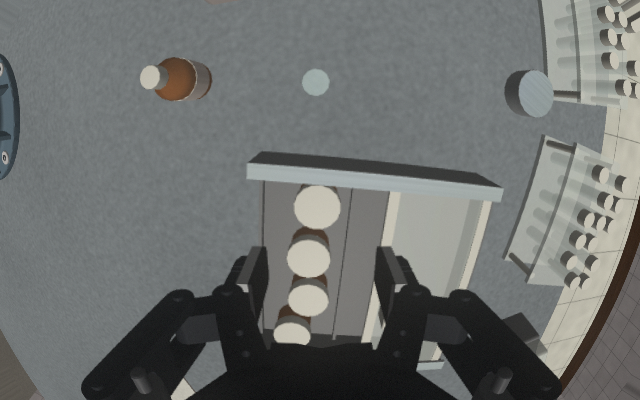

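```bash
python3 - <<'E'
from h import *
c=camera("wrist")
for p in [(317,207),(309,258),(308,299)]: print(onz(c,*p,.046,True).round(4))
E
```

```text
[ 0.5638 -0.1177  0.046 ]
[ 0.5574 -0.1713  0.046 ]
[ 0.5571 -0.2218  0.046 ]
```

{"op": "drive_tool", "data": {
  "deltas": [
    [[-0.005,-0.016,0],-0.03],
    [[0,0,-0.02],0],
    [[0,0,-0.03],0],
    [[0,0,-0.03],0],
    [[0,0,0],0]
  ]
}}

```text
time_s: 14.65
eef_pos: [0.5703, -0.1203, 0.1016]
eef_rot: [0.007, 0.706, 0.708, -0.002]
wrist_force: [-1.3, 0.6, -0.3]
opening: 0.649
```

{"op": "drive_tool", "data": {
  "deltas": [
    [[-0.008,0.003,0],0],
    [[0,0,-0.02],0],
    [[0,0,0],0]
  ]
}}

```text
time_s: 14.95
eef_pos: [0.5644, -0.1188, 0.0878]
eef_rot: [0.011, 0.706, 0.708, -0.0]
wrist_force: [-0.5, 0.0, -0.4]
opening: 0.653
```

{"op": "drive_tool", "data": {
  "deltas": [
    [[-0.002,0.001,-0.02],0],
    [[0,0,-0.02],0],
    [[0,0,-0.015],0],
    [[0,0,-0.01],0],
    [[0,0,0],0]
  ]
}}

```text
time_s: 15.45
eef_pos: [0.5682, -0.1203, 0.0321]
eef_rot: [0.019, 0.706, 0.708, 0.002]
wrist_force: [0.4, 1.1, -0.5]
opening: 0.65
```

{"op": "drive_tool", "data": {
  "deltas": [
    [[-0.005,0.002,0],0],
    [[0,0,-0.01],0],
    [[-0.001,0,-0.008],0],
    [[0,0,0],0]
  ]
}}

```text
time_s: 15.85
eef_pos: [0.5632, -0.1188, 0.0152]
eef_rot: [0.02, 0.706, 0.708, 0.003]
wrist_force: [-0.1, 0.3, 0.4]
opening: 0.648
```

{"op": "drive_tool", "data": {
  "deltas": [
    [[0,0,0],0],
    [[0,0,0],0],
    [[0,0,0],0],
    [[0,0,0],0],
    [[0,0,0],0]
  ],
  "gripper": 0.0
}}

```text
time_s: 16.35
eef_pos: [0.5637, -0.119, 0.0157]
eef_rot: [0.021, 0.706, 0.708, 0.003]
wrist_force: [-0.1, 0.2, -1.4]
opening: 0.503
```

{"op": "drive_tool", "data": {
  "deltas": [
    [[0,0,0.015],0],
    [[0,0,0.03],0],
    [[0,0,0.04],0],
    [[0,0,0.04],0],
    [[0,0.02,0.03],0.01],
    [[-0.006,0.03,0.01],0.01],
    [[-0.007,0.04,0],0.01],
    [[-0.007,0.04,0],0.01],
    [[-0.007,0.04,0],0.01],
    [[-0.007,0.04,0],0.01]
  ]
}}

```text
time_s: 17.35
eef_pos: [0.5288, 0.0931, 0.1992]
eef_rot: [0.025, 0.687, 0.726, 0.007]
wrist_force: [1.3, 0.6, -0.2]
opening: 0.498
```

{"op": "drive_tool", "data": {
  "deltas": [
    [[-0.006,0.04,0],0.01],
    [[-0.006,0.04,0],0.01],
    [[-0.006,0.04,-0.01],0.01],
    [[-0.004,0.03,-0.02],0],
    [[-0.002,0.02,-0.02],0],
    [[0,0.005,-0.02],0],
    [[0,0,0],0],
    [[0,0,0],0]
  ]
}}

```text
time_s: 18.15
eef_pos: [0.5024, 0.2818, 0.139]
eef_rot: [0.028, 0.673, 0.739, 0.013]
wrist_force: [-0.6, -0.2, -0.8]
opening: 0.496
```

{"op": "drive_tool", "data": {
  "deltas": [
    [[-0.002,-0.003,-0.02],0],
    [[-0.002,0,-0.02],0],
    [[0,0,-0.01],0],
    [[0,0,0],0]
  ]
}}

```text
time_s: 18.55
eef_pos: [0.5028, 0.2774, 0.0951]
eef_rot: [0.031, 0.674, 0.738, 0.017]
wrist_force: [-1.2, 0.4, -0.6]
opening: 0.498
```

{"op": "drive_tool", "data": {
  "deltas": [
    [[0,0,-0.01],0],
    [[-0.001,0,-0.006],0],
    [[0,0,0],0]
  ]
}}

```text
time_s: 18.85
eef_pos: [0.5042, 0.2772, 0.0811]
eef_rot: [0.032, 0.674, 0.738, 0.019]
wrist_force: [0.6, -0.4, -1.8]
opening: 0.499
```

{"op": "drive_tool", "data": {
  "deltas": [
    [[0,0,-0.003],0],
    [[0,0,0],0]
  ]
}}

```text
time_s: 19.05
eef_pos: [0.5045, 0.2773, 0.0784]
eef_rot: [0.033, 0.674, 0.738, 0.02]
wrist_force: [0.7, -0.6, 0.1]
opening: 0.495
```

{"op": "drive_tool", "data": {
  "deltas": [
    [[0,0,-0.003],0],
    [[0,0,0],0]
  ]
}}

```text
time_s: 19.25
eef_pos: [0.5056, 0.2778, 0.0767]
eef_rot: [0.033, 0.674, 0.738, 0.021]
wrist_force: [-0.0, -0.0, -1.4]
opening: 0.501
```

{"op": "drive_tool", "data": {
  "deltas": [
    [[0,0,0],0],
    [[0,0,0],0],
    [[0,0,0],0],
    [[0,0,0.02],0],
    [[0,0,0.03],0],
    [[0,0,0.04],0],
    [[0,0,0.04],0],
    [[0,0,0],0]
  ],
  "gripper": 0.65
}}

```text
time_s: 20.05
eef_pos: [0.5033, 0.2771, 0.2089]
eef_rot: [0.032, 0.674, 0.738, 0.019]
wrist_force: [1.0, 0.3, 0.2]
opening: 0.652
```

```bash
python3 - <<'E'
from jars import *
jars(); print('mat'); jars(.106,.4,.65,.1,.32)
s=camera("side"); crop(s,"s6.png",230,90,430,345,2.3)
E
```

```text
mat
[0.5825 0.2597 0.106 ] 2420 [298.1 282. ]
[0.505  0.2808 0.106 ] 267 [329.8 298.8]
```

View pics/s6.png

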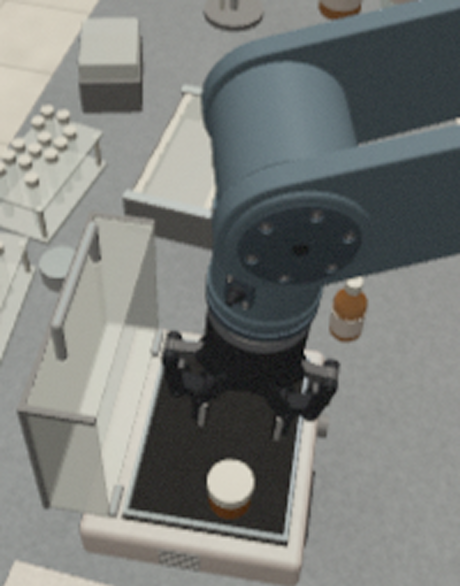

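{"op": "drive_tool", "data": {
  "deltas": [
    [[0,-0.04,0.01],0],
    [[0,-0.05,0.01],0],
    [[0,-0.05,0.0],0],
    [[0,-0.05,0],0],
    [[0.005,-0.05,0],0],
    [[0.005,-0.05,0],0],
    [[0,-0.04,0],0],
    [[0,0,0],0]
  ]
}}

```text
time_s: 21.0
eef_pos: [0.4987, -0.0599, 0.2068]
eef_rot: [0.02, 0.672, 0.74, 0.006]
wrist_force: [-0.9, 0.8, -0.1]
opening: 0.65
```

{"op": "drive_tool", "data": {
  "deltas": [
    [[0.01,-0.02,0],0],
    [[0.015,-0.03,0],0],
    [[0.015,-0.03,0],0],
    [[0.015,-0.02,0],0],
    [[0.005,-0.005,0],0],
    [[0,0,0],0]
  ]
}}

```text
time_s: 21.6
eef_pos: [0.5546, -0.1632, 0.195]
eef_rot: [0.009, 0.673, 0.74, 0.004]
wrist_force: [-0.5, 0.1, 0.2]
opening: 0.646
```

```bash
python3 - <<'E'
from jars import *
jars(); s=camera("side"); c=camera("wrist")
f=c["frame"].astype(int)
m=((f.min(2)>165)&(f.max(2)-f.min(2)<50)).astype(np.uint8)
n,l,st,ce=cv2.connectedComponentsWithStats(m)
for i in range(1,n):
    if st[i,4]>300:
        p=onz(c,*ce[i],.046,True)
        if -.33<p[1]<-.05 and .48<p[0]<.62: print("w",p.round(4),st[i])
cv2.imwrite("pics/w7.png",c["frame"][:,:,::-1])
E
```

```text
[ 0.5551 -0.3257  0.046 ] 43 [360.  138.3]
[ 0.615  -0.1424  0.046 ] 249 [328.5 173.3]
[ 0.5378 -0.2754  0.046 ] 69 [362.3 149.2]
[ 0.5563 -0.2214  0.046 ] 77 [353.1 159.4]
[ 0.5559 -0.1702  0.046 ] 84 [349.7 170.7]
w [ 0.5555 -0.1716  0.046 ] [ 299  172   42   40 1312]
w [ 0.5557 -0.2228  0.046 ] [ 295  221   41   36 1103]
w [ 0.5376 -0.276   0.046 ] [277 265  37  31 870]
```

View pics/w7.png

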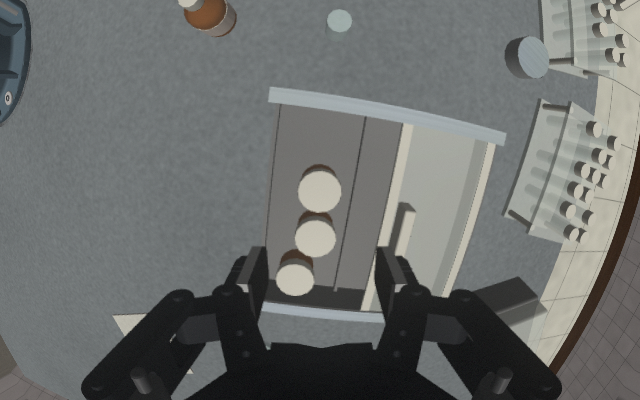

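{"op": "drive_tool", "data": {
  "deltas": [
    [[0,-0.008,-0.01],-0.06],
    [[0,0,-0.03],-0.05],
    [[-0.001,0,-0.03],0],
    [[-0.001,0,-0.03],0],
    [[-0.001,0,-0.02],0],
    [[0,0,0],0]
  ]
}}

```text
time_s: 22.35
eef_pos: [0.5499, -0.1628, 0.0755]
eef_rot: [0.012, 0.711, 0.703, 0.005]
wrist_force: [0.7, 0.6, -0.3]
opening: 0.653
```

{"op": "drive_tool", "data": {
  "deltas": [
    [[0.005,-0.008,0],0],
    [[0,0,0],0]
  ]
}}

```text
time_s: 22.55
eef_pos: [0.5558, -0.1702, 0.0773]
eef_rot: [0.013, 0.71, 0.704, 0.005]
wrist_force: [0.5, -0.5, 0.4]
opening: 0.649
```

{"op": "drive_tool", "data": {
  "deltas": [
    [[0,-0.001,-0.02],0],
    [[0,0,-0.02],0],
    [[0,0,-0.01],0],
    [[0,0,0],0]
  ]
}}

```text
time_s: 22.95
eef_pos: [0.5613, -0.174, 0.0334]
eef_rot: [0.019, 0.71, 0.704, 0.007]
wrist_force: [0.9, -0.5, -0.1]
opening: 0.649
```

{"op": "drive_tool", "data": {
  "deltas": [
    [[-0.006,0.002,0],0],
    [[-0.001,0,-0.01],0],
    [[-0.001,0,-0.008],0],
    [[0,0,0],0]
  ]
}}

```text
time_s: 23.35
eef_pos: [0.5546, -0.1728, 0.0176]
eef_rot: [0.021, 0.71, 0.704, 0.008]
wrist_force: [-1.5, 0.7, -0.1]
opening: 0.651
```

{"op": "drive_tool", "data": {
  "deltas": [
    [[0.001,0.001,-0.002],0],
    [[0,0,0],0],
    [[0,0,0],0],
    [[0,0,0],0],
    [[0,0,0],0]
  ],
  "gripper": 0.0
}}

```text
time_s: 23.85
eef_pos: [0.5565, -0.1723, 0.0165]
eef_rot: [0.022, 0.71, 0.704, 0.008]
wrist_force: [-1.9, -0.9, 0.5]
opening: 0.494
```

{"op": "drive_tool", "data": {
  "deltas": [
    [[0,0,0.015],0],
    [[0,0,0.03],0],
    [[0,0,0.04],0],
    [[0,0,0.04],0],
    [[0,0.02,0.03],0],
    [[0,0.04,0.02],0.02],
    [[0,0.045,0],0.02],
    [[0,0.045,0],0.02],
    [[0,0.045,0],0.02],
    [[0,0.045,0],0.02]
  ]
}}

```text
time_s: 24.85
eef_pos: [0.5555, 0.0709, 0.2094]
eef_rot: [0.026, 0.677, 0.736, 0.012]
wrist_force: [0.7, 0.8, -0.4]
opening: 0.496
```

{"op": "drive_tool", "data": {
  "deltas": [
    [[0,0.045,0],0.01],
    [[0,0.04,0],0],
    [[0,0.04,0],0],
    [[0,0.03,0],0],
    [[0,0.01,0],0],
    [[0,0,0],0]
  ]
}}

```text
time_s: 25.45
eef_pos: [0.553, 0.2491, 0.2167]
eef_rot: [0.027, 0.67, 0.742, 0.015]
wrist_force: [-0.3, -0.8, 0.1]
opening: 0.496
```

{"op": "drive_tool", "data": {
  "deltas": [
    [[-0.005,-0.013,-0.01],0],
    [[-0.002,0,-0.03],0],
    [[-0.002,0,-0.03],0],
    [[-0.002,0,-0.03],0],
    [[-0.002,0,-0.01],0],
    [[0,0,0],0]
  ]
}}

```text
time_s: 26.05
eef_pos: [0.5418, 0.2282, 0.1085]
eef_rot: [0.03, 0.672, 0.74, 0.017]
wrist_force: [0.1, -0.4, -0.5]
opening: 0.499
```

{"op": "drive_tool", "data": {
  "deltas": [
    [[0.003,0.006,0],0],
    [[0,0,-0.01],0],
    [[0,0,-0.01],0],
    [[0,0,-0.006],0],
    [[0,0,0],0]
  ]
}}

```text
time_s: 26.55
eef_pos: [0.549, 0.2344, 0.0858]
eef_rot: [0.033, 0.672, 0.74, 0.02]
wrist_force: [0.3, -0.1, -0.9]
opening: 0.501
```

{"op": "drive_tool", "data": {
  "deltas": [
    [[-0.002,0,-0.006],0],
    [[-0.001,0,-0.003],0],
    [[0,0,0],0]
  ]
}}

```text
time_s: 26.85
eef_pos: [0.5463, 0.2346, 0.0772]
eef_rot: [0.033, 0.672, 0.74, 0.02]
wrist_force: [0.7, -2.0, 2.8]
opening: 0.496
```

{"op": "drive_tool", "data": {
  "deltas": [
    [[0,0,0],0],
    [[0,0,0],0],
    [[0,0,0],0],
    [[0,0,0.02],0],
    [[0,0,0.03],0],
    [[0,0,0.04],0],
    [[0,-0.02,0.04],0],
    [[0,-0.04,0.01],0],
    [[0,-0.05,0],0],
    [[0,-0.05,0],-0.03]
  ],
  "gripper": 0.65
}}

```text
time_s: 27.85
eef_pos: [0.5443, 0.0754, 0.2225]
eef_rot: [0.034, 0.679, 0.733, 0.021]
wrist_force: [0.8, -1.1, -0.7]
opening: 0.652
```

{"op": "drive_tool", "data": {
  "deltas": [
    [[-0.01,-0.05,0],-0.03],
    [[-0.01,-0.05,0],-0.03],
    [[-0.01,-0.05,0],-0.02],
    [[0.02,-0.05,0],0],
    [[0.02,-0.05,0],0],
    [[0,-0.02,0],0],
    [[0,0,0],0]
  ]
}}

```text
time_s: 28.55
eef_pos: [0.5506, -0.1942, 0.2247]
eef_rot: [0.038, 0.712, 0.701, 0.02]
wrist_force: [-0.9, 0.7, -0.1]
opening: 0.65
```

```bash
cat > wj.py <<'E'
from jars import *
c=camera("wrist")
f=c["frame"].astype(int)
m=((f.min(2)>165)&(f.max(2)-f.min(2)<50)).astype(np.uint8)
n,l,st,ce=cv2.connectedComponentsWithStats(m)
for i in range(1,n):
    if st[i,4]>300:
        p=onz(c,*ce[i],.046,True)
        if -.33<p[1]<-.05 and .48<p[0]<.62: print("w",p.round(4),st[i])
jars(); print("mat"); jars(.106,.4,.57,.1,.32)
s=camera("side"); crop(s,"sl.png",230,90,430,345,2.3); cv2.imwrite("pics/wl.png",c["frame"][:,:,::-1])
E
python3 wj.py; cp pics/sl.png pics/s8.png
```

```text
w [ 0.5556 -0.2231  0.046 ] [ 295  180   37   36 1052]
w [ 0.5375 -0.2763  0.046 ] [281 227  36  31 868]
[ 0.5806 -0.3272  0.046 ] 43 [352.5 136.7]
[ 0.6124 -0.145   0.046 ] 233 [329.5 172.9]
[ 0.5379 -0.2756  0.046 ] 68 [362.3 149.1]
[ 0.5561 -0.2215  0.046 ] 76 [353.2 159.4]
mat
[0.4956 0.2876 0.106 ] 663 [333.3 302.7]
[0.5456 0.2366 0.106 ] 211 [317.  276.8]
[0.486  0.2529 0.106 ] 232 [341.4 289.5]
```

View pics/s8.png

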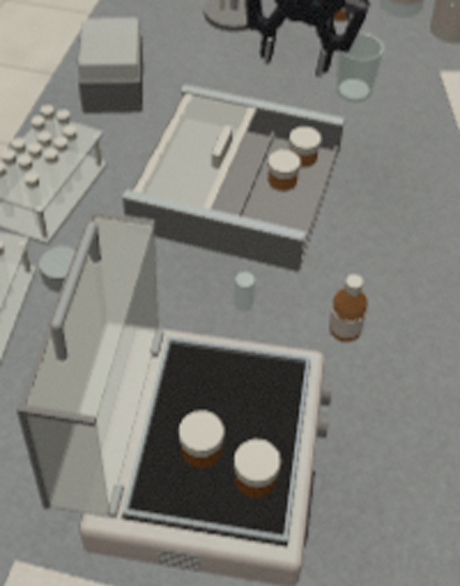

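{"op": "drive_tool", "data": {
  "deltas": [
    [[0.03,0,0],0],
    [[0.03,0,0],0],
    [[0,0,0],0],
    [[0,0,0],0]
  ]
}}

```text
time_s: 29.15
eef_pos: [0.6115, -0.1824, 0.2247]
eef_rot: [0.037, 0.707, 0.706, 0.021]
wrist_force: [0.1, -0.4, -0.2]
opening: 0.65
```

{"op": "drive_tool", "data": {
  "deltas": [
    [[-0.006,0,0],0],
    [[-0.006,0,0],0],
    [[-0.006,0,0],0],
    [[-0.006,0,0],0],
    [[-0.006,0,0],0],
    [[-0.006,0,0],0],
    [[-0.006,0,0],0],
    [[-0.006,0,0],0],
    [[-0.006,0,0],0],
    [[0,0,0],0]
  ]
}}

```text
time_s: 30.15
eef_pos: [0.5495, -0.1805, 0.2255]
eef_rot: [0.036, 0.707, 0.706, 0.02]
wrist_force: [-0.7, -0.1, -0.4]
opening: 0.652
```

{"op": "drive_tool", "data": {
  "deltas": [
    [[0,0,0.03],0],
    [[0,0,0.03],0],
    [[0,0,0.03],0],
    [[0,0,0],0],
    [[0,0,0],0]
  ]
}}

```text
time_s: 30.65
eef_pos: [0.5484, -0.18, 0.3172]
eef_rot: [0.035, 0.707, 0.706, 0.02]
wrist_force: [0.0, -0.0, 0.3]
opening: 0.653
```

{"op": "drive_tool", "data": {
  "deltas": [
    [[0,0,-0.01],0],
    [[0,0,-0.01],0],
    [[0,0,-0.01],0],
    [[0,0,-0.01],0],
    [[0,0,-0.01],0],
    [[0,0,-0.01],0],
    [[0,0,-0.01],0],
    [[0,0,-0.01],0],
    [[0,0,-0.01],0],
    [[0,0,0],0]
  ]
}}

```text
time_s: 31.65
eef_pos: [0.5453, -0.1782, 0.2118]
eef_rot: [0.03, 0.708, 0.706, 0.019]
wrist_force: [0.3, 0.6, 0.6]
opening: 0.646
```

{"op": "drive_tool", "data": {
  "deltas": [
    [[0,0,0.04],0],
    [[0,0,0.04],0],
    [[0,0,0.04],0],
    [[0,0,0],0],
    [[0,0,0],0]
  ]
}}

```text
time_s: 32.15
eef_pos: [0.5443, -0.1776, 0.3357]
eef_rot: [0.029, 0.708, 0.706, 0.019]
wrist_force: [0.5, -0.7, -0.9]
opening: 0.65
```

{"op": "drive_tool", "data": {
  "deltas": [
    [[0,0,-0.01],0],
    [[0,0,-0.01],0],
    [[0,0,-0.01],0],
    [[0,0,-0.01],0],
    [[0,0,-0.01],0],
    [[0,0,-0.01],0],
    [[0,0,-0.01],0],
    [[0,0,-0.01],0],
    [[0,0,-0.01],0],
    [[0,0,-0.01],0]
  ]
}}

```text
time_s: 33.15
eef_pos: [0.5421, -0.1764, 0.2218]
eef_rot: [0.025, 0.708, 0.706, 0.018]
wrist_force: [-0.2, -0.2, -0.9]
opening: 0.655
```

{"op": "drive_tool", "data": {
  "deltas": [
    [[0.004,-0.012,0],0],
    [[0.004,-0.012,0],0],
    [[0.004,-0.012,0],0],
    [[0.002,-0.01,-0.01],0],
    [[0,0,-0.01],0],
    [[0,0,-0.015],0],
    [[0,0,-0.015],0],
    [[0,0,-0.015],0],
    [[0,0,-0.015],0],
    [[0,0,-0.015],0]
  ]
}}

```text
time_s: 34.15
eef_pos: [0.5579, -0.2296, 0.1214]
eef_rot: [0.027, 0.709, 0.705, 0.018]
wrist_force: [0.4, 0.7, 0.1]
opening: 0.65
```

{"op": "drive_tool", "data": {
  "deltas": [
    [[0,0,-0.015],0],
    [[0,0,-0.015],0],
    [[0,0,-0.01],0],
    [[0,0,0],0]
  ]
}}

```text
time_s: 34.55
eef_pos: [0.555, -0.2279, 0.0742]
eef_rot: [0.023, 0.709, 0.704, 0.018]
wrist_force: [-0.6, 1.2, 0.2]
opening: 0.652
```

{"op": "drive_tool", "data": {
  "deltas": [
    [[0.002,0.005,0],0],
    [[0,0,-0.01],0],
    [[0,0,-0.01],0],
    [[0,0,-0.01],0],
    [[0,0,-0.01],0],
    [[0,0,-0.01],0],
    [[0,0,-0.006],0],
    [[0,0,0],0]
  ]
}}

```text
time_s: 35.35
eef_pos: [0.5579, -0.2228, 0.0146]
eef_rot: [0.024, 0.709, 0.704, 0.018]
wrist_force: [0.0, 0.5, -1.0]
opening: 0.648
```

{"op": "drive_tool", "data": {
  "deltas": [
    [[0,0,0],0],
    [[0,0,0],0],
    [[0,0,0],0],
    [[0,0,0],0],
    [[0,0,0],0]
  ],
  "gripper": 0.0
}}

```text
time_s: 35.85
eef_pos: [0.5588, -0.2235, 0.016]
eef_rot: [0.025, 0.709, 0.704, 0.018]
wrist_force: [0.3, 0.0, -0.5]
opening: 0.503
```

{"op": "drive_tool", "data": {
  "deltas": [
    [[0,0,0.015],0],
    [[0,0,0.03],0],
    [[0,0,0.04],0],
    [[0,0,0.04],0],
    [[0,0.01,0.04],0],
    [[0,0.03,0.03],0.01],
    [[0,0.04,0.02],0.02],
    [[-0.005,0.04,0],0.02],
    [[-0.005,0.04,0],0.02],
    [[-0.005,0.04,0],0.02]
  ]
}}

```text
time_s: 36.85
eef_pos: [0.5417, -0.021, 0.2516]
eef_rot: [0.03, 0.679, 0.733, 0.022]
wrist_force: [0.3, 0.4, -1.3]
opening: 0.5
```

{"op": "drive_tool", "data": {
  "deltas": [
    [[-0.005,0.04,0],0.02],
    [[-0.005,0.04,0],0],
    [[-0.005,0.04,0],0],
    [[-0.005,0.03,0],0],
    [[-0.005,0.02,0],0],
    [[0,0.01,0],0],
    [[0,0,0],0],
    [[0,0,0],0]
  ]
}}

```text
time_s: 37.65
eef_pos: [0.5131, 0.1707, 0.2617]
eef_rot: [0.034, 0.668, 0.743, 0.026]
wrist_force: [0.4, -0.0, -0.4]
opening: 0.503
```

{"op": "drive_tool", "data": {
  "deltas": [
    [[0,0.012,0],0],
    [[0,0,-0.012],0],
    [[0,0,-0.012],0],
    [[0,0,-0.012],0],
    [[0,0,-0.012],0],
    [[0,0,-0.012],0],
    [[0,0,-0.012],0],
    [[0,0,-0.012],0],
    [[0,0,-0.012],0],
    [[0,0,-0.012],0]
  ]
}}

```text
time_s: 38.65
eef_pos: [0.5136, 0.1795, 0.1437]
eef_rot: [0.033, 0.67, 0.741, 0.025]
wrist_force: [0.2, 0.4, -0.9]
opening: 0.501
```

{"op": "drive_tool", "data": {
  "deltas": [
    [[0,0,-0.012],0],
    [[0,0,-0.012],0],
    [[0,0,-0.01],0],
    [[0,0,-0.01],0],
    [[0,0,0],0]
  ]
}}

```text
time_s: 39.15
eef_pos: [0.5123, 0.1794, 0.0936]
eef_rot: [0.032, 0.67, 0.741, 0.024]
wrist_force: [-0.4, -0.4, -0.7]
opening: 0.499
```

{"op": "drive_tool", "data": {
  "deltas": [
    [[0,0.005,0],0],
    [[0,0,-0.008],0],
    [[0,0,-0.006],0],
    [[0,0,-0.003],0],
    [[0,0,0],0]
  ]
}}

```text
time_s: 39.65
eef_pos: [0.5136, 0.1852, 0.0765]
eef_rot: [0.033, 0.67, 0.741, 0.025]
wrist_force: [-0.3, 0.1, -1.1]
opening: 0.502
```

{"op": "drive_tool", "data": {
  "deltas": [
    [[0,0,0],0],
    [[0,0,0],0],
    [[0,0,0],0],
    [[0,0,0.02],0],
    [[0,0,0.03],0],
    [[0,0,0.04],0],
    [[0,-0.02,0.04],0],
    [[0,-0.04,0.03],0],
    [[0,-0.045,0.03],0],
    [[0.0,-0.045,0.02],0]
  ],
  "gripper": 0.65
}}

```text
time_s: 40.65
eef_pos: [0.5101, 0.0396, 0.29]
eef_rot: [0.033, 0.667, 0.744, 0.024]
wrist_force: [0.4, -0.2, 0.4]
opening: 0.653
```

{"op": "drive_tool", "data": {
  "deltas": [
    [[0,-0.045,0.02],0],
    [[0,-0.045,0],0],
    [[0,-0.045,0],0],
    [[0,-0.045,0],0],
    [[0.005,-0.045,0],0],
    [[0.005,-0.045,0],0],
    [[0.005,-0.03,0],0],
    [[0,-0.02,0],0],
    [[0,-0.01,0],0],
    [[0,0,0],0]
  ]
}}

```text
time_s: 41.65
eef_pos: [0.5242, -0.3099, 0.3202]
eef_rot: [0.042, 0.669, 0.741, 0.027]
wrist_force: [0.8, 0.5, -0.4]
opening: 0.651
```

```bash
python3 wj.py; cp pics/sl.png pics/s9.png
```

```text
w [ 0.5372 -0.2774  0.046 ] [299 117  31  30 718]
[ 0.5825 -0.3273  0.046 ] 65 [351.9 136.5]
[ 0.6176 -0.1435  0.046 ] 265 [327.7 172.9]
[ 0.5379 -0.2756  0.046 ] 68 [362.3 149.1]
mat
[0.5007 0.2803 0.106 ] 780 [331.8 299.1]
[0.5127 0.1862 0.106 ] 194 [336.6 261.4]
[0.5456 0.2365 0.106 ] 215 [317.  276.8]
[0.4859 0.253  0.106 ] 234 [341.4 289.5]
```

View pics/s9.png

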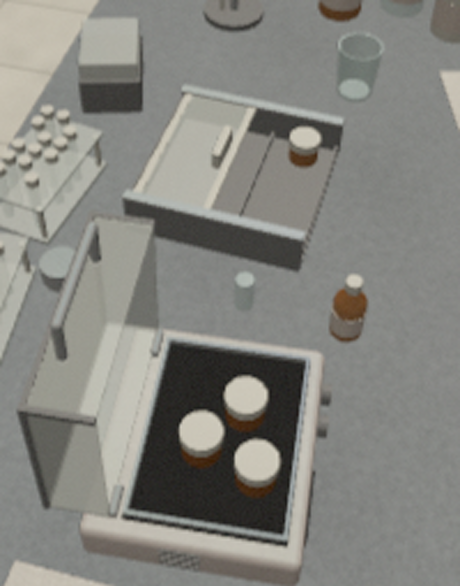

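{"op": "drive_tool", "data": {
  "deltas": [
    [[0.001,0.003,-0.01],-0.01],
    [[0.001,0.003,-0.01],-0.01],
    [[0.001,0.003,-0.01],-0.01],
    [[0.001,0.003,-0.01],-0.01],
    [[0.001,0.003,-0.01],-0.01],
    [[0.001,0.003,-0.01],-0.01],
    [[0.001,0.003,-0.01],-0.01],
    [[0.001,0.003,-0.01],-0.01],
    [[0.001,0.003,-0.01],-0.01],
    [[0.001,0.003,-0.01],-0.01]
  ]
}}

```text
time_s: 42.85
eef_pos: [0.536, -0.271, 0.2123]
eef_rot: [0.044, 0.706, 0.707, 0.025]
wrist_force: [0.1, -0.0, -0.0]
opening: 0.649
```

{"op": "drive_tool", "data": {
  "deltas": [
    [[0,0,0.04],0],
    [[0,0,0.04],0],
    [[0,0,0.04],0],
    [[0,0,0],0],
    [[0,0,0],0]
  ]
}}

```text
time_s: 43.35
eef_pos: [0.5341, -0.2682, 0.3294]
eef_rot: [0.039, 0.707, 0.706, 0.024]
wrist_force: [-0.8, -0.4, -0.8]
opening: 0.649
```

{"op": "drive_tool", "data": {
  "deltas": [
    [[0,0,-0.01],0],
    [[0,0,-0.01],0],
    [[0,0,-0.01],0],
    [[0,0,-0.01],0],
    [[0,0,-0.01],0],
    [[0,0,-0.01],0],
    [[0,0,-0.01],0],
    [[0,0,-0.01],0],
    [[0,0,-0.01],0],
    [[0,0,-0.01],0]
  ]
}}

```text
time_s: 44.35
eef_pos: [0.5321, -0.2666, 0.2145]
eef_rot: [0.035, 0.707, 0.706, 0.024]
wrist_force: [0.6, 0.6, -0.0]
opening: 0.648
```

{"op": "drive_tool", "data": {
  "deltas": [
    [[0,0,-0.01],0],
    [[0,0,-0.01],0],
    [[0,0,-0.01],0],
    [[0,0,-0.01],0],
    [[0,0,-0.01],0],
    [[0,0,-0.01],0],
    [[0,0,-0.01],0],
    [[0,0,-0.01],0],
    [[0,0,-0.01],0],
    [[0,0,-0.01],0]
  ]
}}

```text
time_s: 45.35
eef_pos: [0.5323, -0.2668, 0.1059]
eef_rot: [0.036, 0.707, 0.706, 0.024]
wrist_force: [-0.3, -0.0, 0.3]
opening: 0.652
```

{"op": "drive_tool", "data": {
  "deltas": [
    [[0.003,-0.005,0],0],
    [[0.003,-0.005,-0.005],0],
    [[0,0,-0.01],0],
    [[0,0,-0.01],0],
    [[0,0,-0.01],0],
    [[0,0,0],0]
  ]
}}

```text
time_s: 45.95
eef_pos: [0.5384, -0.2777, 0.0663]
eef_rot: [0.035, 0.708, 0.705, 0.024]
wrist_force: [0.1, -0.2, 0.6]
opening: 0.648
```

{"op": "drive_tool", "data": {
  "deltas": [
    [[0.001,0.001,-0.01],0],
    [[0,0,-0.01],0],
    [[0,0,-0.01],0],
    [[0,0,-0.01],0],
    [[0,0,-0.006],0],
    [[0,0,0],0]
  ]
}}

```text
time_s: 46.55
eef_pos: [0.5391, -0.276, 0.0157]
eef_rot: [0.034, 0.707, 0.706, 0.024]
wrist_force: [-0.2, -0.9, 0.0]
opening: 0.652
```

{"op": "drive_tool", "data": {
  "deltas": [
    [[0,0,0],0],
    [[0,0,0],0],
    [[0,0,0],0],
    [[0,0,0],0],
    [[0,0,0],0]
  ],
  "gripper": 0.0
}}

```text
time_s: 47.05
eef_pos: [0.5402, -0.2769, 0.0176]
eef_rot: [0.036, 0.707, 0.706, 0.024]
wrist_force: [-0.3, 0.2, -0.4]
opening: 0.504
```

{"op": "drive_tool", "data": {
  "deltas": [
    [[0,0,0.015],0],
    [[0,0,0.03],0],
    [[0,0,0.04],0],
    [[0,0,0.04],0],
    [[0,0.01,0.04],0],
    [[0,0.03,0.03],0.01],
    [[0,0.04,0.02],0.01],
    [[0.002,0.04,0],0.01],
    [[0.002,0.04,0],0.01],
    [[0.002,0.04,0],0.01]
  ]
}}

```text
time_s: 48.05
eef_pos: [0.5442, -0.0745, 0.2533]
eef_rot: [0.041, 0.692, 0.72, 0.027]
wrist_force: [1.3, 1.5, -0.7]
opening: 0.503
```

{"op": "drive_tool", "data": {
  "deltas": [
    [[0.002,0.04,0],0.01],
    [[0.002,0.04,0],0.01],
    [[0.002,0.04,0],0.01],
    [[0.002,0.04,0],0],
    [[0.002,0.02,0],0],
    [[0,0.015,0],0],
    [[0,0.005,0],0],
    [[0,0,0],0],
    [[0,0,0],0]
  ]
}}

```text
time_s: 48.95
eef_pos: [0.5522, 0.1391, 0.265]
eef_rot: [0.045, 0.678, 0.733, 0.032]
wrist_force: [-0.5, 0.9, -0.9]
opening: 0.501
```

{"op": "drive_tool", "data": {
  "deltas": [
    [[0.003,0.003,-0.012],0],
    [[0,0,-0.012],0],
    [[0,0,-0.012],0],
    [[0,0,-0.012],0],
    [[0,0,-0.012],0],
    [[0,0,-0.012],0],
    [[0,0,-0.012],0],
    [[0,0,-0.012],0],
    [[0,0,-0.012],0],
    [[0,0,-0.012],0]
  ]
}}

```text
time_s: 49.95
eef_pos: [0.555, 0.1387, 0.134]
eef_rot: [0.045, 0.68, 0.731, 0.031]
wrist_force: [0.2, 0.2, 0.2]
opening: 0.503
```

{"op": "drive_tool", "data": {
  "deltas": [
    [[0,0,-0.012],0],
    [[0,0,-0.012],0],
    [[0,0,-0.01],0],
    [[0,0,0],0]
  ]
}}

```text
time_s: 50.35
eef_pos: [0.5536, 0.1387, 0.0947]
eef_rot: [0.044, 0.68, 0.731, 0.03]
wrist_force: [-0.5, 0.0, -0.6]
opening: 0.501
```

{"op": "drive_tool", "data": {
  "deltas": [
    [[0.003,0.003,0],0],
    [[0,0,-0.008],0],
    [[0,0,-0.005],0],
    [[0,0,-0.003],0],
    [[0,0,0],0]
  ]
}}

```text
time_s: 50.85
eef_pos: [0.5583, 0.1422, 0.0787]
eef_rot: [0.045, 0.68, 0.731, 0.031]
wrist_force: [-0.2, 0.1, -0.3]
opening: 0.501
```

{"op": "drive_tool", "data": {
  "deltas": [
    [[0,0,-0.002],0],
    [[0,0,0],0]
  ]
}}

```text
time_s: 51.05
eef_pos: [0.5588, 0.1422, 0.0772]
eef_rot: [0.045, 0.68, 0.731, 0.031]
wrist_force: [-0.2, 0.7, 0.2]
opening: 0.503
```

{"op": "drive_tool", "data": {
  "deltas": [
    [[0,0,0],0],
    [[0,0,0],0],
    [[0,0,0],0],
    [[0,0,0.02],0],
    [[0,0,0.03],0],
    [[0,0,0.04],0],
    [[0,0,0.04],0],
    [[0,0,0.04],0],
    [[0,0,0.04],0],
    [[0,0,0],0]
  ],
  "gripper": 0.65
}}

```text
time_s: 52.05
eef_pos: [0.5553, 0.1419, 0.2942]
eef_rot: [0.044, 0.68, 0.731, 0.03]
wrist_force: [0.8, 0.4, 0.8]
opening: 0.651
```

{"op": "drive_tool", "data": {
  "deltas": [
    [[0,-0.03,0],0],
    [[0,-0.03,0],0],
    [[0,-0.03,0],0],
    [[0,-0.02,0],0],
    [[0,-0.01,0],0],
    [[0,0,0],0]
  ]
}}

```text
time_s: 52.65
eef_pos: [0.5547, 0.019, 0.2945]
eef_rot: [0.045, 0.679, 0.732, 0.031]
wrist_force: [-0.0, 0.9, 0.5]
opening: 0.646
```

```bash
python3 wj.py; cp pics/sl.png pics/s10.png
```

```text
[ 0.6131 -0.1456  0.046 ] 246 [329.3 172.7]
mat
[0.5092 0.2595 0.106 ] 890 [330.3 289.7]
[0.5127 0.1861 0.106 ] 192 [336.6 261.3]
[0.5456 0.2365 0.106 ] 213 [317.  276.8]
[0.4859 0.2528 0.106 ] 232 [341.4 289.5]
```

View pics/s10.png

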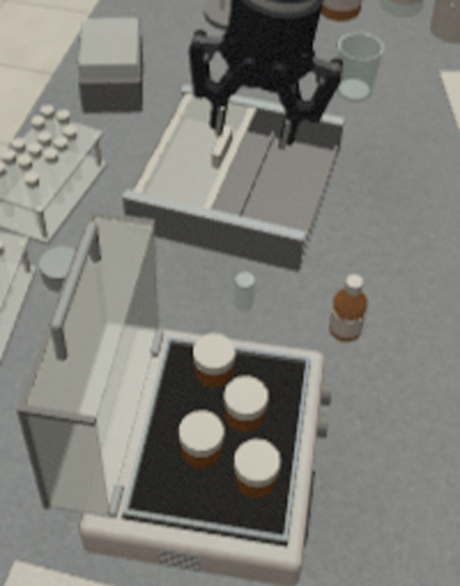

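View pics/wl.png

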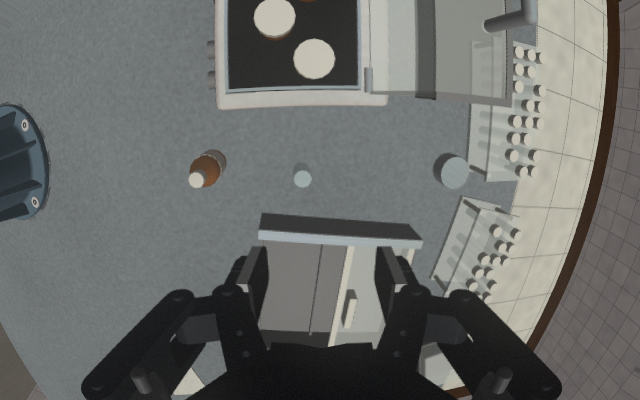

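```bash
python3 - <<'E'
from h import *
c=camera("wrist")
x=np.array([.996,.09]);y=np.array([-.09,.996])
for p in [onz(c,314,59,.106,True)[:2],onz(c,274,17,.106,True)[:2],np.array([.5456,.2365]),np.array([.4859,.2528])]:
    d=p-[.5305,.21]; print(p.round(4),(d@x).round(4),(d@y).round(4))
E
```

```text
[0.5576 0.1414] 0.0208 -0.0707
[0.5128 0.1846] -0.0199 -0.0237
[0.5456 0.2365] 0.0174 0.025
[0.4859 0.2528] -0.0406 0.0466
```

{"op": "drive_tool", "data": {
  "deltas": [
    [[0,0,0.03],0],
    [[0,0,0.04],0],
    [[0.01,0.03,0.01],0],
    [[0.015,0.04,0],0],
    [[0.02,0.04,0],0],
    [[0.02,0.04,0],0.01],
    [[0.02,0.03,0],0],
    [[0.015,0.015,0],0],
    [[0.005,0.005,0],0],
    [[0,0,0],0]
  ],
  "gripper": 0.45
}}

```text
time_s: 53.9
eef_pos: [0.6599, 0.2395, 0.3775]
eef_rot: [0.044, 0.67, 0.74, 0.033]
wrist_force: [0.2, -0.7, 0.3]
opening: 0.449
```

```bash
python3 - <<'E'
from h import *
c=camera("wrist");cv2.imwrite("pics/w11.png",c["frame"][:,:,::-1]); s=camera("side"); crop(s,"s11.png",230,170,380,330,3.5)
print(get_obs()["eef_pos"],get_obs()["eef_rot"])
E
```

```text
[0.65950584 0.23808976 0.37784646] [0.04414154 0.67066377 0.7397193  0.03281762]
```

View pics/w11.png

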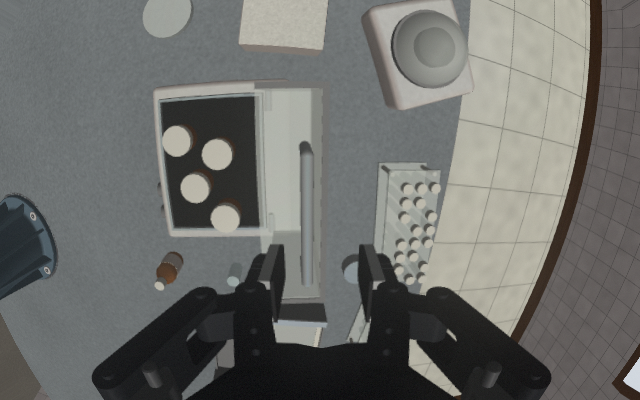

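View pics/s11.png

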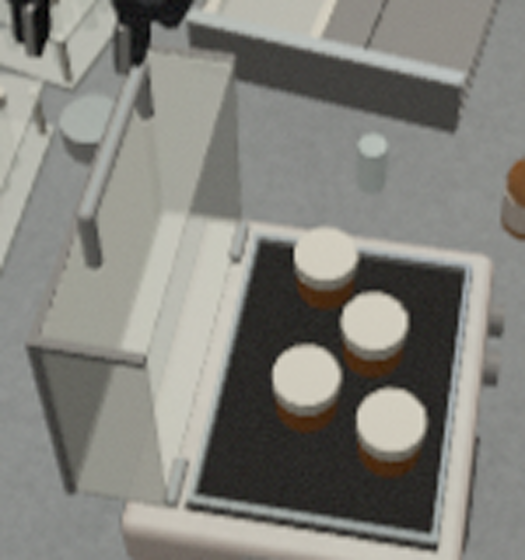

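```bash
python3 - <<'E'
from h import *
c=camera("wrist")
for p in [(307,148),(307,215),(308,283)]: print(onz(c,*p,.295,True).round(4))
o=get_obs(); R_=rot(o["eef_rot"]); print(o["eef_pos"],R_[:,2])
E
```

```text
[0.6534 0.2811 0.295 ]
[0.6578 0.229  0.295 ]
[0.6637 0.1656 0.295 ]
[0.65956085 0.23756931 0.37826403] [ 0.10990574 -0.01068434 -0.99388459]
```

{"op": "drive_tool", "data": {
  "deltas": [
    [[0,-0.008,0],0],
    [[0,-0.006,-0.01],0],
    [[0,0,-0.012],0],
    [[0,0,-0.012],0],
    [[0,0,-0.012],0],
    [[0,0,-0.012],0],
    [[0,0,-0.012],0],
    [[0,0,-0.01],0],
    [[0,0,0],0]
  ]
}}

```text
time_s: 54.95
eef_pos: [0.6574, 0.2181, 0.2902]
eef_rot: [0.044, 0.673, 0.738, 0.032]
wrist_force: [-0.5, 0.3, 0.3]
opening: 0.452
```

{"op": "drive_tool", "data": {
  "deltas": [
    [[0.001,0.003,-0.008],0],
    [[0,0,0],0]
  ]
}}

```text
time_s: 55.15
eef_pos: [0.6585, 0.2216, 0.2815]
eef_rot: [0.044, 0.673, 0.738, 0.032]
wrist_force: [-0.7, -1.3, -0.3]
opening: 0.45
```

{"op": "drive_tool", "data": {
  "deltas": [
    [[0,0,0],0],
    [[0,0,0],0],
    [[0,0,0],0],
    [[0,0,0],0],
    [[0,0,0],0]
  ],
  "gripper": 0.0
}}

```text
time_s: 55.65
eef_pos: [0.6593, 0.222, 0.2827]
eef_rot: [0.045, 0.673, 0.738, 0.033]
wrist_force: [0.7, 0.2, -1.7]
opening: 0.084
```

{"op": "drive_tool", "data": {
  "deltas": [
    [[-0.011,-0.001,0.0015],0],
    [[-0.011,-0.001,0.0015],0],
    [[-0.0225,-0.002,0.0007],0],
    [[-0.0225,-0.002,-0.0016],0],
    [[-0.022,-0.002,-0.004],0],
    [[0,0,0],0]
  ]
}}

```text
time_s: 56.25
eef_pos: [0.5675, 0.2142, 0.282]
eef_rot: [0.047, 0.672, 0.738, 0.037]
wrist_force: [-0.3, 0.1, -6.4]
opening: 0.088
```

{"op": "drive_tool", "data": {
  "deltas": [
    [[-0.018,-0.0015,-0.007],0],
    [[-0.02,-0.002,-0.0085],0],
    [[-0.0195,-0.002,-0.01],0],
    [[-0.0185,-0.0015,-0.012],0],
    [[0,0,0],0]
  ]
}}

```text
time_s: 56.75
eef_pos: [0.4961, 0.2079, 0.2525]
eef_rot: [0.053, 0.672, 0.737, 0.045]
wrist_force: [4.5, 1.6, -11.7]
opening: 0.084
```

{"op": "drive_tool", "data": {
  "deltas": [
    [[-0.013,-0.001,-0.0135],0],
    [[-0.0155,-0.0015,-0.0145],0],
    [[-0.0145,-0.001,-0.016],0],
    [[0,0,0],0]
  ]
}}

```text
time_s: 57.15
eef_pos: [0.4577, 0.2046, 0.2191]
eef_rot: [0.057, 0.672, 0.737, 0.049]
wrist_force: [3.8, 0.8, -6.7]
opening: 0.085
```

{"op": "drive_tool", "data": {
  "deltas": [
    [[-0.007,-0.0005,-0.0125],0],
    [[-0.0085,-0.001,-0.012],0],
    [[-0.0065,-0.0005,-0.011],0],
    [[-0.0055,-0.0005,-0.011],0],
    [[0,0,0],0]
  ]
}}

```text
time_s: 57.65
eef_pos: [0.4287, 0.202, 0.1801]
eef_rot: [0.054, 0.672, 0.737, 0.045]
wrist_force: [-0.6, -0.5, -2.7]
opening: 0.083
```

{"op": "drive_tool", "data": {
  "deltas": [
    [[-0.006,-0.0005,-0.0105],0],
    [[-0.0055,-0.0005,-0.0105],0],
    [[-0.0045,-0.0005,-0.0105],0],
    [[-0.0045,-0.0005,-0.0105],0],
    [[-0.003,0,-0.009],0],
    [[-0.0025,0,-0.009],0],
    [[0,0,0],0]
  ]
}}

```text
time_s: 58.35
eef_pos: [0.4047, 0.1999, 0.1239]
eef_rot: [0.052, 0.673, 0.737, 0.041]
wrist_force: [-4.1, 0.4, -0.5]
opening: 0.082
```

{"op": "drive_tool", "data": {
  "deltas": [
    [[-0.0015,0,-0.006],0],
    [[-0.001,0,-0.006],0],
    [[-0.001,0,-0.005],0],
    [[0,0,-0.003],0],
    [[0,0,0],0]
  ]
}}

```text
time_s: 58.85
eef_pos: [0.4005, 0.1995, 0.1063]
eef_rot: [0.049, 0.673, 0.737, 0.036]
wrist_force: [-5.0, -1.3, -2.5]
opening: 0.086
```

{"op": "drive_tool", "data": {
  "deltas": [
    [[0,0,-0.004],0],
    [[0,0,-0.004],0],
    [[0,0,-0.004],0]
  ]
}}

```text
time_s: 59.15
eef_pos: [0.4005, 0.1996, 0.105]
eef_rot: [0.047, 0.673, 0.738, 0.032]
wrist_force: [-31.3, -8.5, 52.4]
opening: 0.08
```

{"op": "drive_tool", "data": {
  "deltas": [
    [[0,0,0],0],
    [[0,0,0],0]
  ]
}}

```text
time_s: 59.35
eef_pos: [0.4005, 0.1996, 0.1071]
eef_rot: [0.046, 0.673, 0.738, 0.03]
wrist_force: [-2.6, -1.0, -5.2]
opening: 0.084
```

{"op": "drive_tool", "data": {
  "deltas": [
    [[0,0,0],0],
    [[0,0,0],0],
    [[0,0,0],0]
  ],
  "gripper": 0.4
}}

```text
time_s: 59.65
eef_pos: [0.4048, 0.2002, 0.1094]
eef_rot: [0.048, 0.673, 0.737, 0.033]
wrist_force: [-0.4, 0.5, 0.4]
opening: 0.403
```

{"op": "drive_tool", "data": {
  "deltas": [
    [[0,0,0.012],0],
    [[0,0,0.02],0],
    [[0,0,0.025],0],
    [[0,0,0],0]
  ]
}}

```text
time_s: 60.05
eef_pos: [0.4064, 0.2004, 0.1709]
eef_rot: [0.049, 0.673, 0.737, 0.034]
wrist_force: [0.3, -0.0, 0.5]
opening: 0.401
```

{"op": "drive_tool", "data": {
  "deltas": [
    [[-0.003,0,0],0],
    [[0,0,0],0],
    [[0,0,0],0],
    [[0,0,0],0]
  ],
  "gripper": 0.0
}}

```text
time_s: 60.45
eef_pos: [0.4029, 0.2003, 0.1707]
eef_rot: [0.049, 0.673, 0.737, 0.034]
wrist_force: [-0.1, 0.2, -0.3]
opening: 0.001
```

```bash
python3 - <<'E'
from h import *
c=camera("wrist");crop(c,"w12.png",240,80,440,300,2.7)
s=camera("side");crop(s,"s12.png",250,190,410,350,3.7)
print(get_obs()["eef_pos"],get_obs()["eef_rot"])
E
```

```text
[0.40283708 0.20030331 0.17062975] [0.04855751 0.67305138 0.7372074  0.03419431]
```

View pics/w12.png

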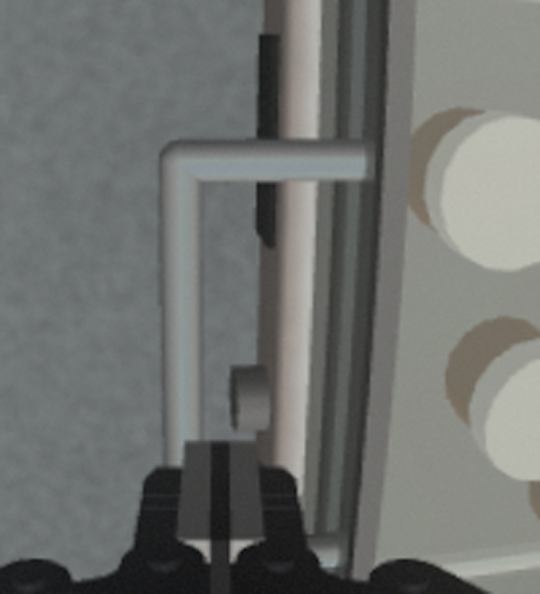

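View pics/s12.png

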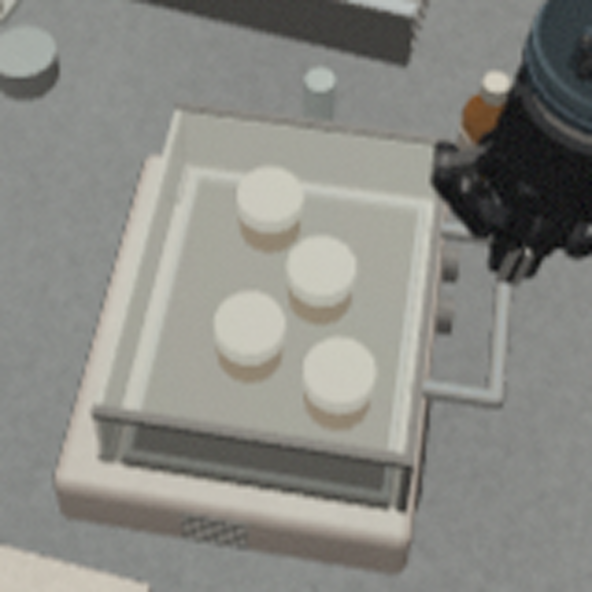

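```bash
python3 - <<'E'
from h import *
c=camera("wrist")
for p in [(180,200),(183,430)]: print(onz(c,240+p[0]/2.7,80+p[1]/2.7,.118,True).round(4))
s=camera("side")
print(tri(c,(240+180/2.7,80+163/2.7),True,s,(250+494/3.7,190+394/3.7),False))
E
```

```text
[0.3953 0.2444 0.118 ]
[0.4005 0.185  0.118 ]
(array([0.39463107, 0.25332858, 0.12017518]), np.float64(0.0005358780016154905))
```

{"op": "drive_tool", "data": {
  "deltas": [
    [[-0.004,0,-0.01],0],
    [[0,0,-0.012],0],
    [[0,0,-0.012],0],
    [[0,0,-0.005],0],
    [[0,0,0],0]
  ]
}}

```text
time_s: 61.15
eef_pos: [0.3971, 0.2001, 0.1279]
eef_rot: [0.048, 0.673, 0.737, 0.034]
wrist_force: [0.3, -0.0, 0.3]
opening: -0.001
```

{"op": "drive_tool", "data": {
  "deltas": [
    [[0.002,0,-0.004],0],
    [[0,0,-0.003],0],
    [[0,0,-0.003],0]
  ]
}}

```text
time_s: 61.45
eef_pos: [0.3998, 0.2003, 0.1211]
eef_rot: [0.048, 0.673, 0.737, 0.033]
wrist_force: [-25.9, -6.3, 54.5]
opening: -0.001
```

{"op": "drive_tool", "data": {
  "deltas": [
    [[0,0,0.01],0],
    [[0,0,0.02],0],
    [[0,0,0.03],0],
    [[0,0,0.03],0],
    [[0,-0.01,0.03],0],
    [[0.01,-0.03,0.02],0],
    [[0.015,-0.03,0],0],
    [[0.015,-0.04,0],0],
    [[0.02,-0.04,0],0],
    [[0.02,-0.04,0],0]
  ]
}}

```text
time_s: 62.45
eef_pos: [0.4823, 0.0081, 0.273]
eef_rot: [0.053, 0.669, 0.741, 0.038]
wrist_force: [0.1, 0.5, -0.4]
opening: 0.001
```

{"op": "drive_tool", "data": {
  "deltas": [
    [[0.02,-0.04,0],0],
    [[0.02,-0.04,0],0],
    [[0.02,-0.04,0],-0.02],
    [[0.02,-0.03,0],-0.03],
    [[0.02,-0.02,0],-0.02],
    [[0.015,-0.01,0],-0.02],
    [[0.005,0,0],0],
    [[0,0,0],0]
  ],
  "gripper": 0.4
}}

```text
time_s: 63.25
eef_pos: [0.6083, -0.1884, 0.2737]
eef_rot: [0.058, 0.705, 0.706, 0.036]
wrist_force: [-0.0, 0.2, -0.2]
opening: 0.403
```

```bash
python3 - <<'E'
from h import *
c=camera("wrist");cv2.imwrite("pics/w13.png",c["frame"][:,:,::-1])
s=camera("side");crop(s,"s13.png",250,190,410,350,3.7)
print(get_obs()["eef_pos"],get_obs()["eef_rot"])
E
```

```text
[ 0.6076781  -0.18771847  0.27383225] [0.05799345 0.70515659 0.70576058 0.03595749]
```

View pics/w13.png

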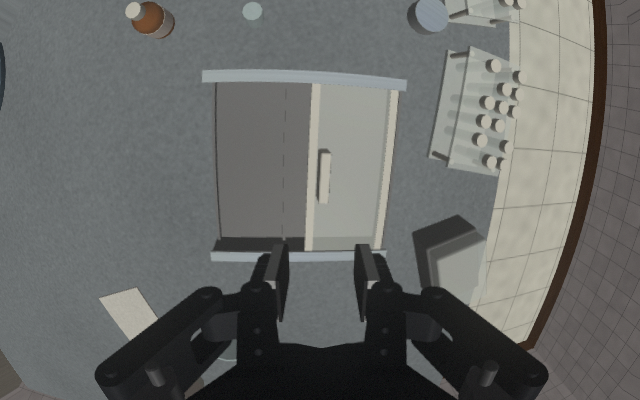

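View pics/s13.png

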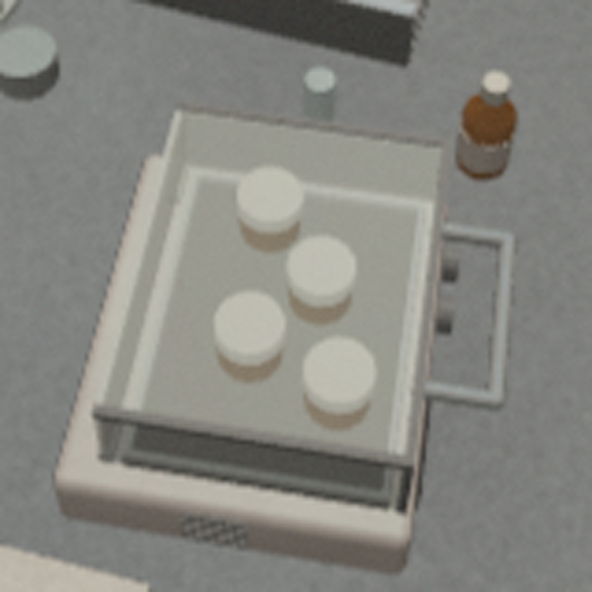

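{"op": "drive_tool", "data": {
  "deltas": [
    [[0.005,0,0.03],0],
    [[0.005,0,0.04],0],
    [[0.005,0,0.04],0],
    [[0.005,0,0.03],0],
    [[0,0,0],0]
  ]
}}

```text
time_s: 63.85
eef_pos: [0.623, -0.1808, 0.4181]
eef_rot: [0.055, 0.703, 0.708, 0.036]
wrist_force: [-0.2, 1.1, -0.4]
opening: 0.401
```

{"op": "drive_tool", "data": {
  "deltas": [
    [[0,0,-0.01],0],
    [[0,0,-0.01],0],
    [[0,0,-0.01],0],
    [[0,0,-0.01],0],
    [[0,0,-0.01],0],
    [[0,0,-0.01],0],
    [[0,0,-0.01],0],
    [[0,0,-0.01],0],
    [[0,0,-0.01],0],
    [[0,0,-0.01],0]
  ]
}}

```text
time_s: 64.85
eef_pos: [0.6193, -0.1777, 0.3034]
eef_rot: [0.051, 0.702, 0.709, 0.034]
wrist_force: [1.4, -0.5, 0.1]
opening: 0.403
```

{"op": "drive_tool", "data": {
  "deltas": [
    [[0,0,-0.004],0],
    [[0,0,-0.004],0],
    [[0,0,-0.004],0],
    [[0,0,-0.004],0],
    [[0,0,-0.004],0],
    [[0,0,-0.004],0],
    [[0,0,-0.004],0],
    [[0,0,-0.004],0],
    [[0,0,-0.004],0],
    [[0,0,-0.004],0]
  ]
}}

```text
time_s: 65.85
eef_pos: [0.6198, -0.1779, 0.2603]
eef_rot: [0.052, 0.702, 0.709, 0.034]
wrist_force: [0.8, -0.2, 0.2]
opening: 0.403
```

{"op": "drive_tool", "data": {
  "deltas": [
    [[0,0,-0.02],0],
    [[0,0,-0.02],0],
    [[0,0,0.02],0],
    [[0,0,0.02],0],
    [[0,0,-0.02],0],
    [[0,0,-0.02],0],
    [[0,0,0.02],0],
    [[0,0,0.02],0],
    [[0,0,0],0]
  ]
}}

```text
time_s: 66.75
eef_pos: [0.6189, -0.1775, 0.2559]
eef_rot: [0.05, 0.702, 0.709, 0.034]
wrist_force: [0.4, -0.3, 0.4]
opening: 0.399
```

{"op": "drive_tool", "data": {
  "deltas": [
    [[0.015,-0.005,0],0],
    [[0.02,-0.008,0],0],
    [[0.015,-0.006,0],0],
    [[0.006,-0.002,-0.005],0],
    [[0,0,-0.01],0],
    [[0,0,-0.02],0],
    [[0,0,-0.02],0],
    [[0,0,-0.02],0],
    [[0,0,-0.02],0],
    [[0,0,-0.02],0]
  ],
  "gripper": 0.0
}}

```text
time_s: 67.75
eef_pos: [0.6723, -0.1968, 0.1295]
eef_rot: [0.049, 0.702, 0.709, 0.033]
wrist_force: [1.1, 0.1, -0.2]
opening: -0.001
```

{"op": "drive_tool", "data": {
  "deltas": [
    [[0,0,-0.02],0],
    [[0,0,-0.01],0],
    [[0,0,0],0]
  ]
}}

```text
time_s: 68.05
eef_pos: [0.6663, -0.1937, 0.0908]
eef_rot: [0.043, 0.702, 0.71, 0.031]
wrist_force: [-0.4, 0.5, -0.2]
opening: -0.004
```

{"op": "drive_tool", "data": {
  "deltas": [
    [[0.005,-0.003,0],0],
    [[0.005,-0.003,0],0],
    [[0,0,-0.01],0],
    [[0,0,-0.01],0],
    [[0,0,0],0]
  ]
}}

```text
time_s: 68.55
eef_pos: [0.679, -0.2013, 0.0728]
eef_rot: [0.046, 0.702, 0.71, 0.032]
wrist_force: [-0.3, 0.5, -0.5]
opening: -0.0
```

Now push the tab forward (−x).

{"op": "drive_tool", "data": {
  "deltas": [
    [[-0.005,0,-0.004],0],
    [[-0.01,0.0005,0],0],
    [[-0.01,0.0005,0],0],
    [[-0.012,0.0005,0],0],
    [[-0.012,0.0005,0],0],
    [[-0.012,0.0005,0],0],
    [[-0.012,0.0005,0],0],
    [[-0.012,0.0005,0],0],
    [[-0.012,0.0005,0],0],
    [[0,0,0],0]
  ]
}}

```text
time_s: 69.55
eef_pos: [0.5749, -0.1964, 0.071]
eef_rot: [0.049, 0.702, 0.709, 0.034]
wrist_force: [-0.8, 1.4, 0.2]
opening: 0.0
```

{"op": "drive_tool", "data": {
  "deltas": [
    [[-0.01,0.0005,0],0],
    [[-0.01,0.0005,0],0],
    [[-0.01,0.0005,0],0],
    [[-0.004,0,0],0],
    [[-0.003,0,0],0]
  ]
}}

```text
time_s: 70.05
eef_pos: [0.5361, -0.195, 0.0724]
eef_rot: [0.051, 0.702, 0.709, 0.035]
wrist_force: [1.3, 0.5, -0.8]
opening: 0.0
```

{"op": "drive_tool", "data": {
  "deltas": [
    [[-0.003,0,-0.001],0],
    [[-0.003,0,0],0],
    [[-0.003,0,0],0]
  ]
}}

```text
time_s: 70.35
eef_pos: [0.5331, -0.1961, 0.0739]
eef_rot: [0.057, 0.703, 0.708, 0.039]
wrist_force: [13.8, 0.2, -4.8]
opening: 0.002
```

{"op": "drive_tool", "data": {
  "deltas": [
    [[-0.004,0,-0.002],0],
    [[-0.003,0,0],0]
  ]
}}

```text
time_s: 70.55
eef_pos: [0.533, -0.1967, 0.075]
eef_rot: [0.064, 0.703, 0.707, 0.043]
wrist_force: [8.7, 1.3, -0.6]
opening: 0.003
```

{"op": "drive_tool", "data": {
  "deltas": [
    [[0.005,0,0],0],
    [[0.01,0,0.01],0],
    [[0,0,0.02],0],
    [[0,0,0.03],0],
    [[0,0,0.04],0],
    [[0,0,0.04],0],
    [[-0.02,0.01,0.03],0],
    [[-0.03,0.01,0],0],
    [[-0.03,0.01,0],0],
    [[0,0,0],0]
  ]
}}

```text
time_s: 71.55
eef_pos: [0.4664, -0.1657, 0.2555]
eef_rot: [0.062, 0.703, 0.707, 0.04]
wrist_force: [0.3, -0.6, -1.1]
opening: 0.003
```

```bash
python3 - <<'E'
from h import *
c=camera("wrist");cv2.imwrite("pics/w14.png",c["frame"][:,:,::-1]); crop(c,"w14c.png",230,60,480,270,3)
s=camera("side");crop(s,"s14.png",230,90,430,345,2.3)
print(get_obs()["eef_pos"],get_obs()["eef_rot"])
E
```

```text
[ 0.46859339 -0.16693671  0.25571088] [0.06265262 0.70305158 0.70719723 0.04080684]
```

View pics/w14c.png

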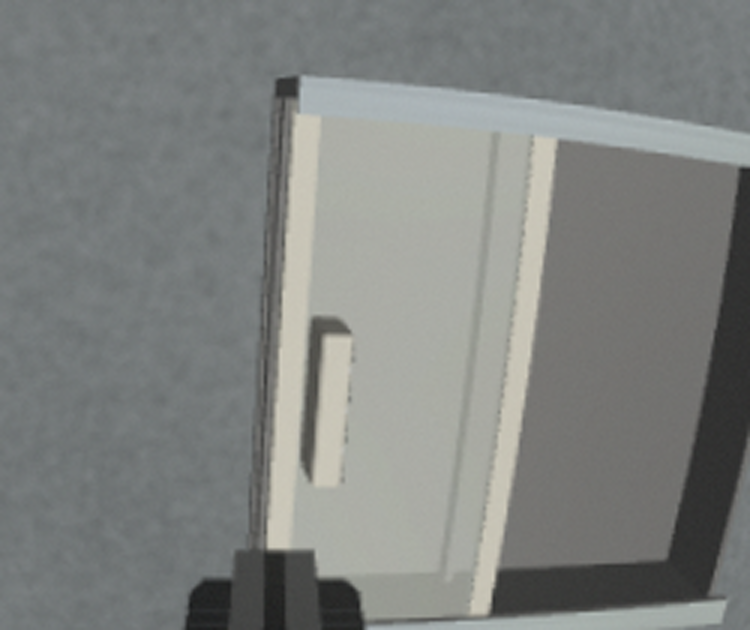

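View pics/s14.png

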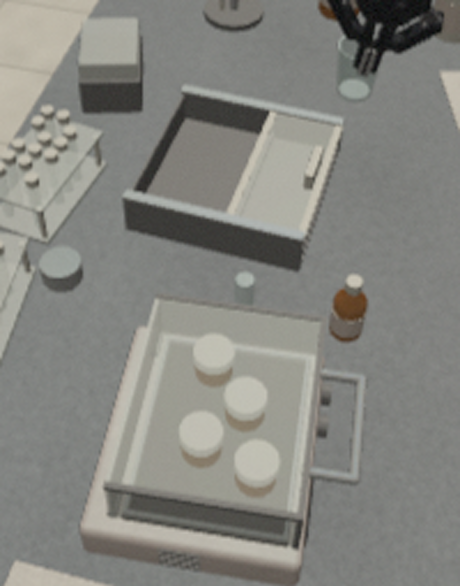

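```bash
python3 - <<'E'
from h import *
c=camera("wrist")
W=lambda u,v,z:onz(c,230+u/3,60+v/3,z,True).round(4)[:2]
print("tab top",W(323,335,.084),W(352,335,.084),W(312,486,.084),W(341,484,.084))
print("cover FL",W(293,115,.058),"wall FL",W(300,76,.058),"cover back L",W(557,140,.058))
s=camera("side"); print("tab side",[onz(s,230+u/2.3,90+v/2.3,.084).round(4)[:2] for u,v in((310,187),(318,149))])
t=camera("top"); crop(t,"t14.png",200,135,460,275,3)
E
```

```text
tab top [ 0.5108 -0.1666] [ 0.5213 -0.1669] [ 0.5081 -0.2242] [ 0.5191 -0.2241]
cover FL [ 0.5036 -0.0906] wall FL [ 0.5061 -0.0763] cover back L [ 0.6079 -0.0965]
tab side [array([ 0.5074, -0.1413]), array([ 0.5105, -0.2129])]
```

View pics/t14.png

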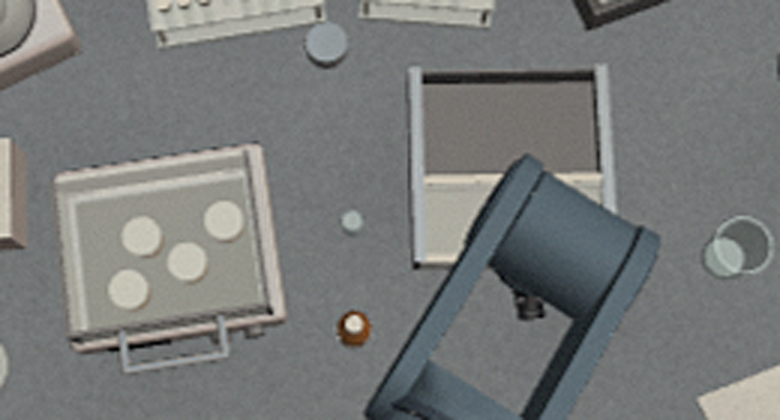

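```bash
python3 - <<'E'
from h import *
t=camera("top"); s=camera("side"); crop(s,"s15.png",350,240,400,310,8); crop(t,"t15.png",230,240,290,265,10)
E
```

```text
(no output)
```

View pics/s15.png

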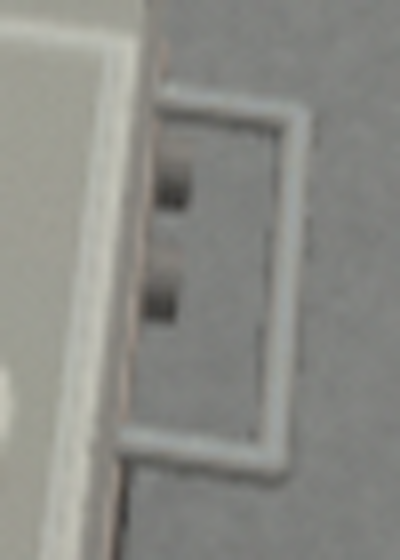

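View pics/t15.png

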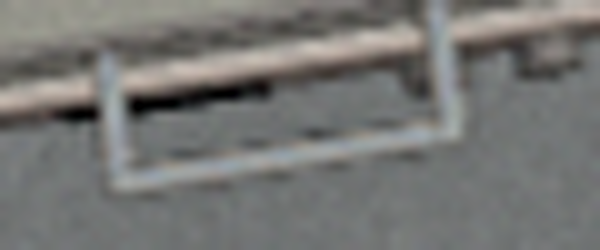

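```bash
python3 - <<'E'
from h import *
t=camera("top"); s=camera("side")
for a,b in [((122,182),(277,457)),((450,132),(297,110))]:
    print(tri(t,(230+a[0]/10,240+a[1]/10),False,s,(350+b[0]/8,240+b[1]/8),False))
o=get_obs(); print(o["time_s"],o["eef_pos"])
E
```

```text
(array([0.39345599, 0.25275274, 0.11818421]), np.float64(0.002378145170629686))
(array([0.40364729, 0.14399987, 0.11862997]), np.float64(4.969188413599992e-05))
72.0 [ 0.46849818 -0.16671672  0.25400286]
```

```bash
python3 - <<'E'
from bench import hand_in
print(hand_in())
E
```

```text
the job is handed in; nothing more can be done
None
```

The job is done and handed in at 72 s. All four jars stand upright on the shaker mat, the guard is closed over them, and the empty carrier's cover is slid shut.

**Jars:** All four caps show upright under the guard, inside the rim. In shaker axes they stand at about (+21, −71), (−20, −24), (+17, +25) and (−41, +47) mm. The last one moved about 3 cm on the mat after I set it down, probably the announced knock. It stayed upright and well inside the rim, so I left it there.

**Guard:** I gripped the bar and brought it down to the stop. The gripper sprang up about 2 mm before letting go, so I pressed the bar down again from above with shut fingers. That press read about 54 N at the wrist, against the 120 N limit. The bar then measured 118 mm above the bench, against 117 mm when closed.

**Cover:** I pushed the tab from behind until it met the stop, with the wrist reading about 14 N. The last picture puts the tab at x = 0.515 m against about 0.512 m expected. In the same picture the carrier wall also read about 3 mm too far, so I take the cover as fully shut.

**Other things:** The tool tilted slowly during the run, to about 8–9° at most. That did not stop any grasp or placing. The bottle, vial, counterweight, beaker and dish looked unmoved where the last pictures showed them, though I did not measure their positions. The arm was clear of everything at hand-in.

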